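# Load a label holder and press it home behind the riser's lip

## Robot

A 6-joint arm with a two-finger parallel gripper is mounted at the origin on a cart in front of the work surface, level with it; the furniture and walls round the work are solid. World frame = base frame: x ahead of the robot, y to its left, z up, the work surface at z = 0. Lengths are in mm, angles in rad, forces in N, time in s.
With the tool pointing down it reaches from about 425 to 950 mm from the base axis. Payload 14.7 kg.
Tool frame: the origin (TCP) lies at the very end of the fingers, on their centre line; the grasp point (between the pads) lies 19 mm behind it; z points along the fingers, x is the direction in which the jaws open and shut, and the axes are right-handed (so a half turn about z gives the same grasp; the last joint's range is limited). The gripper opens to 85 mm and grips with 20 to 120 N. Pads are 22 mm wide; open, the fingers measure 114 mm over their backs; the gripper's body (76 mm by 85 mm) begins 54 mm behind the grasp point. The pads swing forward as they close: fully open they stand 13 mm farther back than shut.
Start: joints at [1.14, 0.48, 1.596, -0, 1.065, -0.047], TCP at [243.366, 602.715, 205.197] pointing down, gripper open.
Joint ranges: [-2.75, 2.75], [-0.82, 2.05], [0.23, 2.67], [-1.56, 4.7], [0.09, 2.69], [-2.92, 2.92]. Speed limits (rad/s): [1.89, 1.89, 2.39, 3.01, 3.01, 3.01].

## Interface

Orientations are given as a unit quaternion [w, x, y, z].
In Python, from bench import manip gives the robot as it stands. The module is installed in compiled form; this text tells all that it offers.
- The arm moves only by the tool move_arm, never from a script. Its arguments are lists of equal length, an entry for each row: "linear": the shift along the tool's x, y, z in mm, a list of three; "spin": the turn about the tool's z in degrees. A call has 1 to 10 rows; each row shifts and turns the commanded pose from where the row before left it, along the tool's axes as they then stand; what a row does not reach is not made up. A row lasts 1/8 s, in which the tool goes at most 62.5 mm and 10.7 degrees, less where a joint would pass 70% of its speed; a pose out of reach is approached as far as the arm can. A call with a gripper value outside its range is refused whole. "claw" is the opening, from 0 (shut) to 1 (fully open), set as the call begins (left out, the last holds). The fingers move at their own pace and stop on an object; "grip_force" is the grip in N (left out, the last holds). Time passes only in rows, so rows that do not move let the fingers close. It gives the time, the measured TCP pose, the force and the opening at its end, in the units of the state.
- manip.state(): the state, without advancing time (a new reading comes with each control period).
- manip.snapshot(name): name is "side" or "top"; returns a dict with "img" (400x640x3 uint8, blue, green, red), "K" (3x3 intrinsics, pixels), "view" (4x4, takes a point from world to camera coordinates). Camera axes: x right, y up, looking along -z (the intrinsics and any distortion apply to the point x, -y, -z); pixel columns grow to the right and rows downward; lengths in mm; the calibration is good to about 2 mm. A picture is of the moment at which its call begins. There is no depth.
- manip.sign_off(): hands the job in, once; it reports no verdict.
The state is a dict: "clock": time; "joint_positions": joint angles; "qvel": joint speeds; "joint_torque": joint torques, N m; "ee_pos": TCP position; "ee_rot": TCP orientation; "contact_force": force on the tool from outside, world axes, zero at the start; "ft_torque": the same for the moment, N m; "opening": finger opening in mm.
Only numpy, scipy, OpenCV 4.12 (cv2) and the standard library are available. Lean on these libraries where they do the work, as an engineer would, in place of code of your own. Each camera call takes 0.05 s, during which the arm holds its last target.

## Task

Take the wide label plate out of the wooden rack and slide it fully down into the standing label holder, then take the holder by its frame and push its tongue in under the lip at the front of the bottle riser, against the sprung bar behind it, until the holder's shoulder is hard up against the lip. Feel it home rather than ramming it, and finish still gripping the holder and keeping it pressed fully home with its plate in it, so that the thumbscrew in the lip can be run down by hand. Leave the narrow plate, the bottles and the other things where they stand.

Things in the scene. Friction and masses are not known exactly. Their poses are not given: they have to be found in the camera images.
- label_holder: Loose grey label holder, 140 g, upright on its own foot. Frame 56 mm wide (y; flat sides at y +-28 free to grip from above), 14.5 thick (x +-7.25), 40 tall. A 4 mm toe reaches forward to x -24. Behind the frame a shoulder 56 wide, 12 tall ends at x +20; from it a slippery tongue 40 wide, 5 thick reaches to x +48, its 30 wide tip to x +52. Origin: centre of the frame's underside; +x along the tongue.
- holder_mouth (a point): Centre of the holder's slot at the frame's top, 40 mm above its underside. The slot is open upward, 47 mm wide (y) and 7.5 mm thick (x), its floor 32 mm below this point; mouth flared by 2 mm up to 3 mm above this point. Axes as the holder's.
- wide_plate: Loose white label plate, 30 g, upright in one of the rack's slots: 44 mm wide (y), 5 thick (x), 54 tall; bottom 3 mm narrower, top 18 mm (z 36 to 54) a grip 9 mm thick. Front and back alike. Origin: centre of its bottom edge, z up; 6 mm above the worktop in the rack. Fully in the holder its origin is 8 mm above the holder's origin.
- narrow_plate: The other plate, only 30 mm wide but otherwise alike, in the rack's other slot; it stays there.
- plate_rack: Fixed wooden block 46 (x) by 136 (y) by 24 mm tall with two slots 18 mm deep that run along its y, 68 mm apart. Origin: centre of its underside. Which plate stands in which slot varies.
- riser: Fixed white sheet-metal riser, 250 mm wide, 56 tall plus a 5 mm upstand, its front face 40 mm behind the lip's edge; bottles stand on it. Origin: on the worktop below the middle of the lip's front edge; +x points into the bay, away from the robot. Holder fully home: its origin at x -20 mm, y 0 (2 mm play) in this frame, same heading.
- lip (a point): Middle of the top front edge of the riser's metal lip, 13.5 mm above the worktop. The lip is 64 mm wide, its underside 8.5 mm above the worktop; below it lies the label bay, 44 mm wide between two 10 mm cheeks, the worktop its floor. A thumbscrew head 16 mm across stands on the lip 16 mm behind this point, up to 24 mm above the worktop.
- backing_bar (a joint): Sprung bar at the back of the bay: travel in m, 0 at rest, grows as the tongue's tip pushes it in. It is met 8 mm before the holder is home and reads 0.008 when the holder's shoulder is against the lip. It pushes back with 2 N when met, 6 N at home, and springs the holder back out of home when let go.
- bottle_white: White bottle, 49 mm across, 112 tall, loose on the riser; leave it. Origin: centre of its underside.
- bottle_blue: Jar-like bottle with blue cap, 47 mm across, 70 tall, loose on the riser; leave it. Origin: centre of its underside.
- bottle_green: Small bottle with green cap, 33 mm across, 66 tall, loose on the riser; leave it. Origin: centre of its underside.
- bottle_amber: Amber bottle, 42 mm across, 88 tall, loose on the worktop; leave it. Origin: centre of its underside.
- lab_timer: Digital timer on its foot, 43x66x64 mm, loose on the worktop; leave it. Origin: centre of its underside.
- label_roll: Roll of labels, 63 mm across, 26 tall, loose on the worktop; leave it. Origin: centre of its underside.
- marker_blue: Marker lying down, 139 mm long, 14 thick, loose on the worktop; leave it. Origin: centre of its underside.

How it is judged (in metres and radians):
On the way, in this order (a step that is already met when the one before it is completed fails the run):
1. the wide plate is fully down in the label holder, which stands on the worktop outside the bay (z of wide_plate in the frame of label_holder between 0.005 and 0.0105 m and horizontal distance between wide_plate and label_holder below 0.004 m and angle between the z axis of wide_plate and the z axis of label_holder, either way round below 0.12 rad and height (world z) of label_holder below 0.004 m and angle between label_holder's own z axis and vertical below 0.1 rad and value of joint backing_bar below 0.001 m), for 0.2 s.
2. the tongue is under the lip and has begun to push the sprung bar back (value of joint backing_bar above 0.002 m).
At the end, for the whole second after the job is handed in: The holder, gripped by the robot, is pressed home: bar pushed in more than 6 mm, shoulder within about 2 mm of the lip, centred within 4 mm and square within 0.08 rad, upright and down on the worktop, pressing with more than 4 N, at rest, the wide plate within 2.5 mm of the slot floor (value of joint backing_bar above 0.006 m and x of label_holder in the frame of riser above -0.022 m and y of label_holder in the frame of riser between -0.004 and 0.004 m and angle between the x axis of label_holder and the x axis of riser, either way round below 0.08 rad and angle between label_holder's own z axis and vertical below 0.1 rad and height (world z) of label_holder below 0.005 m and z of wide_plate in the frame of label_holder between 0.005 and 0.0105 m and horizontal distance between wide_plate and label_holder below 0.005 m and contact force between label_holder and riser above 4 N and contact force between the fingers and label_holder above 2 N and linear speed of label_holder below 0.01 m/s); the arm keeps its last pose, push and grip.
It fails at once if the holder is rammed into the riser (over 60 N) (contact force between label_holder and riser above 60 N).
It fails at once if the narrow plate is taken or pulled up (distance of narrow_plate from where it was at the start of the episode above 0.015 m).
It fails at once if a bystander is pushed more than 25 mm or knocked over (distance of any of bottle_white, bottle_blue, bottle_green, bottle_amber, lab_timer, label_roll from where it was at the start of the episode above 0.025 m or distance of marker_blue from where it was at the start of the episode above 0.04 m or angle between any of bottle_white, bottle_blue, bottle_green, bottle_amber's own z axis and vertical above 0.5 rad).
It also fails if it takes over 64 s, if anything falls off the work surface, if the arm or the gripper's body presses on something with over 40 N, if the wrist force passes 120 N, or if a joint passes its speed limit or range.

## Working session

There is one attempt and no reset: what is moved stays moved. The work goes in short steps, Python scripts to look and compute and a tool call to move; the robot and the scene stay as the last step left them, time stands still between calls to the robot, and variables do not carry over. Pictures are saved under pics/ and viewed, and the job is handed in when it is done.

Besides the shell and the picture viewer there is one more tool, called after ">>>" as name(argument=value, ...), one argument or row to a line, values as JSON. move_arm: Moves the arm, as the interface text tells. Its arguments: {"type":"object","properties":{"linear":{"type":"array"},"spin":{"type":"array"},"claw":{"type":"number"},"grip_force":{"type":"number"}},"required":["linear","spin"]}

```bash
mkdir -p pics; python3 - <<'E'
from bench import manip
import cv2, numpy as np
s=manip.state(); print(s)
for n in ["side","top"]:
    d=manip.snapshot(n); cv2.imwrite(f"pics/{n}0.png",d["img"]); print(n,d["K"],d["view"],[k for k in d])
    np.savez(f"pics/{n}0.npz",**{k:d[k] for k in ("img","K","view")})
E
```

```text
{'clock': 0.0, 'joint_positions': array([ 1.14039798e+00,  4.80865019e-01,  1.59684378e+00,  1.21551806e-05,
        1.06513981e+00, -4.66397713e-02]), 'qvel': array([-0.00077863, -0.00033514,  0.00152694,  0.00077462,  0.00084331,
       -0.00051702]), 'joint_torque': array([-3.98428834e-03, -9.50668430e+01, -4.30169570e+01, -7.30615684e-04,
        1.25560621e-02, -6.06887596e-06]), 'ee_pos': array([243.17987417, 602.31596549, 204.56211326]), 'ee_rot': array([ 3.22023263e-04,  8.28979258e-01,  5.59278997e-01, -5.39151724e-04]), 'contact_force': array([ 0.29745996, -0.05850572,  0.05193397]), 'ft_torque': array([-0.02153167, -0.00858435, -0.04173215]), 'opening': 85.39097494351253}
side [[470.27319833   0.         318.426033  ]
 [  0.         470.27319833 198.56275874]
 [  0.           0.           1.        ]] [[ 8.26822299e-01 -5.62303474e-01  1.34047838e-02 -4.28314558e+02]
 [ 3.63217006e-01  5.51975106e-01  7.50597687e-01 -2.79570204e+02]
 [-4.29462794e-01 -6.15742060e-01  6.60623511e-01 -1.06857733e+03]
 [ 0.00000000e+00  0.00000000e+00  0.00000000e+00  1.00000000e+00]] ['img', 'K', 'view']
top [[456.97880574   0.         319.60593228]
 [  0.         456.97880574 208.89980143]
 [  0.           0.           1.        ]] [[-2.37947664e-05 -9.99982072e-01  5.98794993e-03  4.14662184e+01]
 [ 9.94883939e-01  5.81256960e-04  1.01022817e-01 -5.45370916e+02]
 [-1.01024486e-01  5.95971902e-03  9.94866089e-01 -1.49057918e+03]
 [ 0.00000000e+00  0.00000000e+00  0.00000000e+00  1.00000000e+00]] ['img', 'K', 'view']
```

View pics/side0.png

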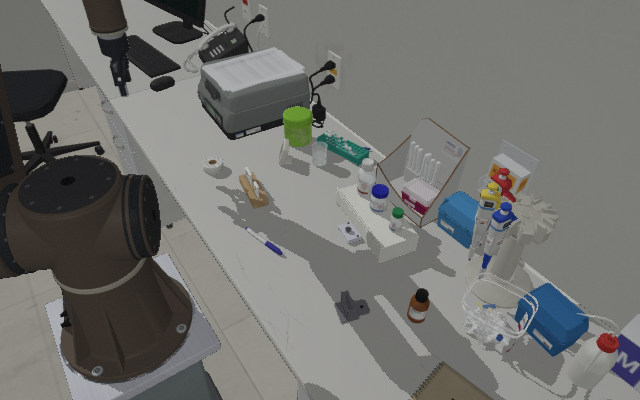

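View pics/top0.png

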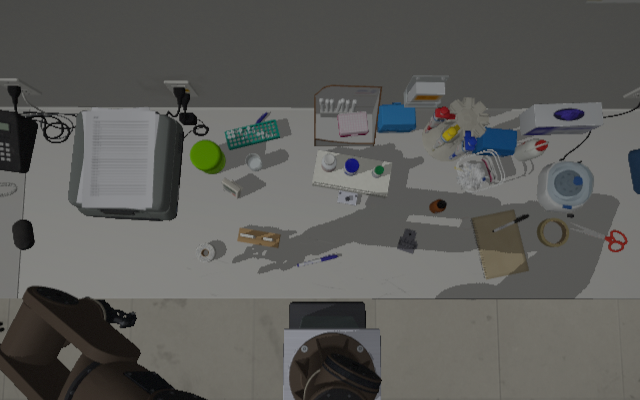

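The side view shows the holder near (352,307), the rack near (253,188) and the riser near (380,218). In the top view they are at (408,241), (260,237) and (352,172). I'll zoom in on each.

```bash
cat > h.py <<'E'
import numpy as np, cv2
def load(n): return dict(np.load(f"pics/{n}.npz"))
def proj(d,P):
    P=np.atleast_2d(P).astype(float); c=P@d["view"][:3,:3].T+d["view"][:3,3]
    q=np.c_[c[:,0],-c[:,1],-c[:,2]]@d["K"].T; return q[:,:2]/q[:,2:]
def ray(d,u,z):
    R=d["view"][:3,:3];t=d["view"][:3,3]; C=-R.T@t
    v=np.linalg.solve(d["K"],[u[0],u[1],1.]); w=R.T@np.array([v[0],-v[1],-v[2]])
    return C+w*(z-C[2])/w[2]
def crop(d,x0,y0,w,h,f,name):
    im=cv2.resize(d["img"][y0:y0+h,x0:x0+w],None,fx=f,fy=f,interpolation=cv2.INTER_CUBIC)
    for i in range(0,w,10): 
        cv2.line(im,(i*f,0),(i*f,6),(0,0,255),1); cv2.putText(im,str(x0+i),(i*f,16),0,.33,(0,0,255),1)
    for i in range(0,h,10):
        cv2.line(im,(0,i*f),(6,i*f),(0,0,255),1); cv2.putText(im,str(y0+i),(8,i*f+4),0,.33,(0,0,255),1)
    cv2.imwrite(name,im)
E
python3 - <<'E'
from h import *
s=load("side0");t=load("top0")
crop(s,325,280,60,50,12,"pics/c1.png")
crop(s,230,160,50,50,12,"pics/c2.png")
crop(s,325,180,100,85,8,"pics/c3.png")
crop(t,230,215,60,45,12,"pics/c4.png")
crop(t,390,220,40,40,14,"pics/c5.png")
crop(t,300,140,100,75,8,"pics/c6.png")
E
```

```text
(no output)
```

View pics/c1.png

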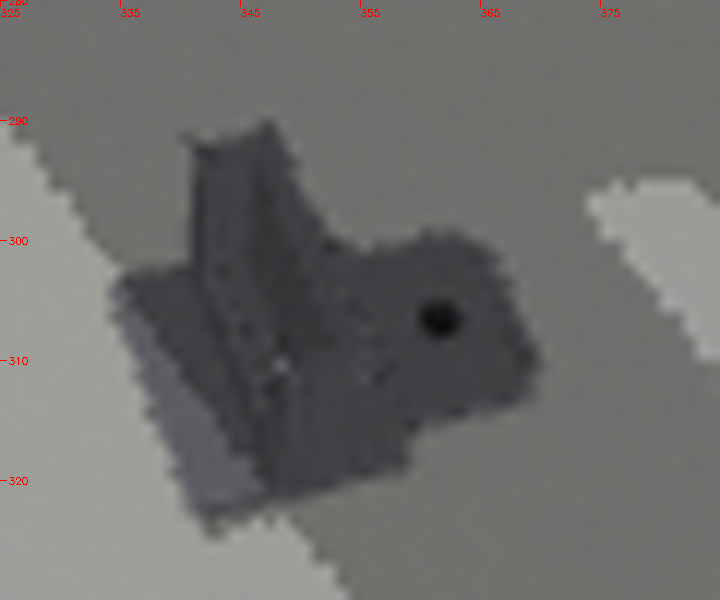

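View pics/c2.png

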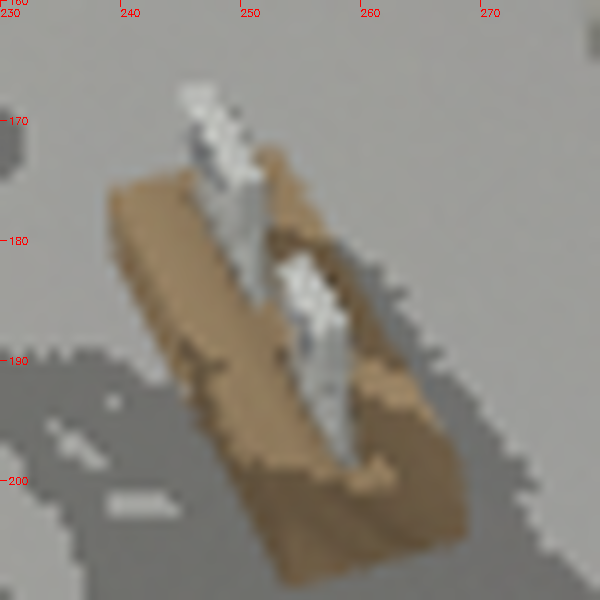

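View pics/c3.png

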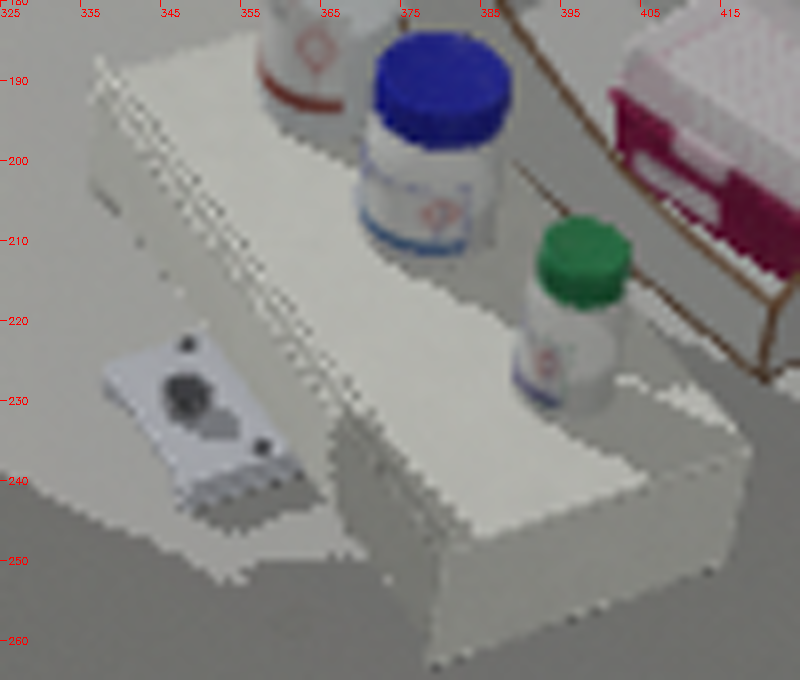

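View pics/c4.png

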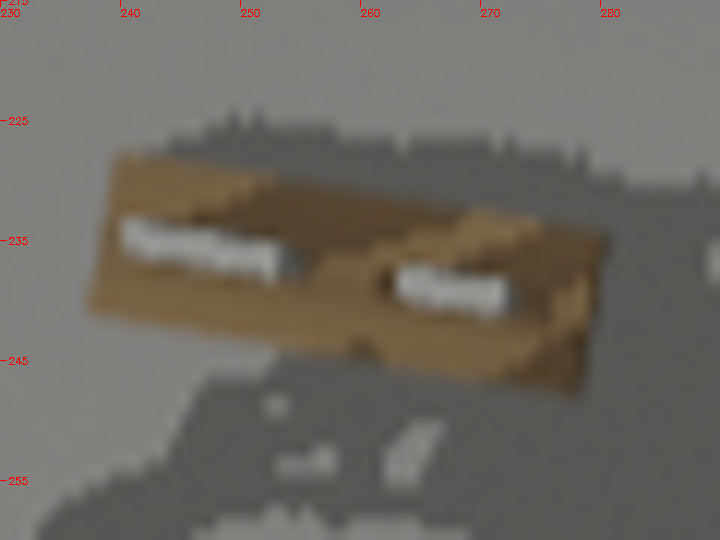

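View pics/c5.png

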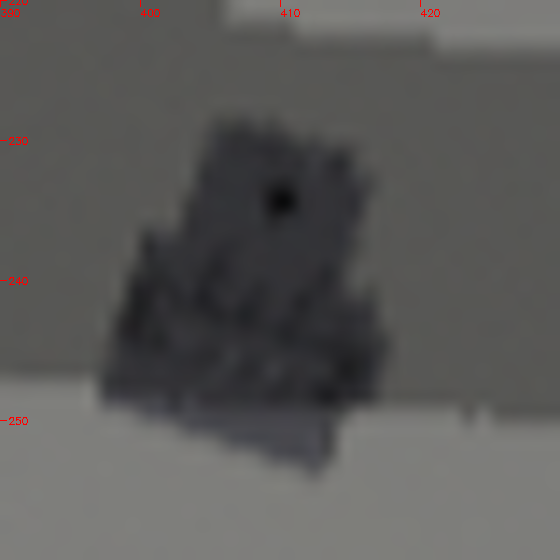

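View pics/c6.png

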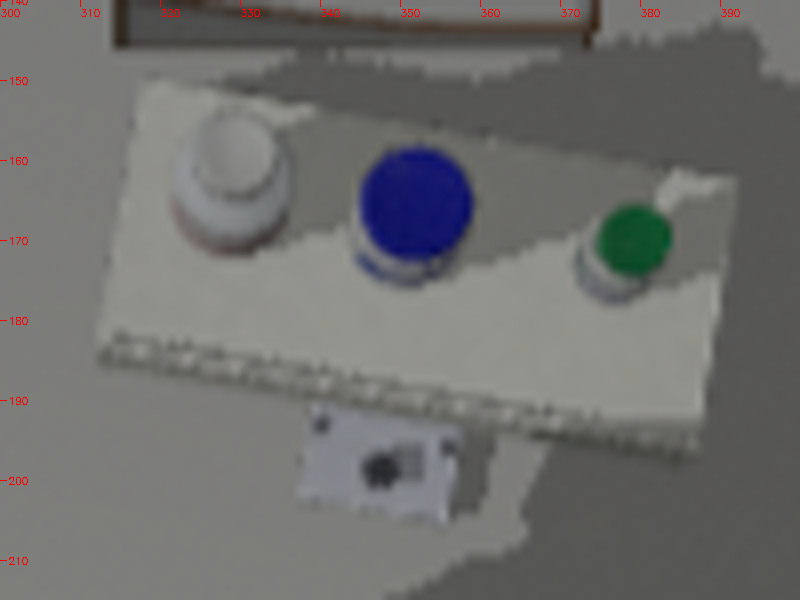

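```bash
cat > fit1.py <<'E'
from h import *
from scipy.optimize import least_squares
s=load("side0");t=load("top0")
def P(pose,L):
    L=np.array(L,float);c,si=np.cos(pose[2]),np.sin(pose[2])
    return np.c_[pose[0]+c*L[:,0]-si*L[:,1],pose[1]+si*L[:,0]+c*L[:,1],L[:,2]]
def fit(name,topc,sidec,p0):
    T=np.array([[a/tf+tx-.5,b/tf+ty-.5] for a,b in [q[0] for q in topc[1]]]) if 0 else None
    def conv(c):
        (x0,y0,f),l=c
        return np.array([[q[0][0]/f+x0-.5,q[0][1]/f+y0-.5] for q in l]),[q[1] for q in l]
    tu,tl=conv(topc);su,sl=conv(sidec)
    def res(p,parts=(1,1)):
        r=[]
        if parts[0]: r.append((proj(t,P(p,tl))-tu).ravel()/1)
        if parts[1]: r.append((proj(s,P(p,sl))-su).ravel())
        return np.concatenate(r)
    for nm,parts in (("both",(1,1)),("top",(1,0)),("side",(0,1))):
        o=least_squares(res,p0,args=(parts,),x_scale=[10,10,.1],loss="soft_l1")
        print(name,nm,np.round(o.x,3),"rms",np.sqrt(np.mean(o.fun**2)).round(2))
        if nm=="both": print(np.round(res(o.x).reshape(-1,2),1).tolist())
if __name__=="__main__":
    print(ray(t,(259,237),24),ray(t,(347,198),20))
    fit("rack",((230,215,12),[((118,150),(23,68,24)),((88,312),(-23,68,24)),((605,235),(23,-68,24)),((578,395),(-23,-68,24))]),
     ((230,160,12),[((108,188),(-23,68,24)),((275,148),(23,68,24)),((250,470),(-23,-68,24)),((460,440),(23,-68,24)),((285,585),(-23,-68,0)),((468,537),(23,-68,0))]),[480,200,-.15])
    fit("riser",((300,140,8),[((298,498),(0,32,13.5)),((445,522),(0,-32,13.5)),((380,470),(16,0,24)),((100,345),(40,125,61)),((692,437),(40,-125,61))]),
     ((325,180,8),[((105,358),(0,32,13.5)),((185,487),(0,-32,13.5)),((188,395),(16,0,22)),((98,60),(40,125,61)),((430,668),(40,-125,0))]),[600,-30,-.15])
    for (x,y) in [(405,245),(408,251),(408,235)]: print(t["img"][y,x],ray(t,(x,y),20))
    for (x,y) in [(350,310),(340,315),(335,325),(345,285)]: print(s["img"][y,x])
E
python3 fit1.py
```

```text
[452.20937776 241.98959602  24.        ] [582.8516072  -50.13800911  20.        ]
rack both [ 4.49572e+02  2.45522e+02 -1.73000e-01] rms 1.11
[[-0.3, 0.4], [-0.5, 0.6], [-0.5, 0.4], [-0.8, 0.8], [0.3, -0.3], [0.7, -0.7], [2.5, 3.4], [0.2, 1.7], [0.3, 0.0], [0.0, -0.2]]
rack top [ 4.51426e+02  2.43866e+02 -1.69000e-01] rms 0.15
rack side [ 4.48864e+02  2.47419e+02 -1.69000e-01] rms 1.22
riser both [ 5.65786e+02 -4.72370e+01 -1.74000e-01] rms 0.63
[[-0.1, -0.1], [0.3, 0.2], [0.0, -0.0], [-0.7, 0.4], [0.8, 2.1], [0.1, -0.1], [0.6, -0.7], [0.3, -1.0], [-0.1, 0.4], [-0.0, -0.1]]
riser top [ 5.67346e+02 -4.72380e+01 -1.57000e-01] rms 0.59
riser side [ 5.64684e+02 -4.78530e+01 -1.77000e-01] rms 0.37
[49 46 46] [ 425.97663837 -241.56043122   20.        ]
[78 73 72] [ 406.16641635 -251.13082431   20.        ]
[55 52 51] [ 459.11345089 -252.16795287   20.        ]
[65 61 62]
[97 93 92]
[153 158 157]
[110 112 112]
```

```bash
cat > fith.py <<'E'
from h import *
from scipy.optimize import minimize
from fit1 import P
import sys
def box(x0,x1,y0,y1,z0,z1): return [(x,y,z) for x in(x0,x1) for y in(y0,y1) for z in(z0,z1)]
BOX=[box(-7.25,7.25,-28,28,0,40),box(-24,0,-28,28,0,4),box(0,20,-28,28,0,12),box(0,48,-20,20,0,5),box(0,52,-15,15,0,5)]
S=16
def render(d,p,roi,off=(0,0)):
    x0,y0,w,h=roi; m=np.zeros((h*S,w*S),np.uint8)
    for b in BOX:
        q=(proj(d,P(p,b))+np.array(off)+.5-[x0,y0])*S
        cv2.fillConvexPoly(m,cv2.convexHull(q.astype(np.float32)).round().astype(np.int32),255)
    return cv2.resize(m,(w,h),interpolation=cv2.INTER_AREA)/255.
def mask(d,roi,kind):
    x0,y0,w,h=roi; im=d["img"][y0:y0+h,x0:x0+w].astype(float)
    br=im[...,0]-im[...,2]  # bluish
    g=im.mean(2)
    return g,br
if __name__=="__main__":
    s=load("side0");t=load("top0")
    R={"top":(390,220,40,45),"side":(325,280,60,55)}
    D={"top":t,"side":s}
    M={}
    for n in R:
        g,br=mask(D[n],R[n],n)
        # per pixel softness: holder dark; bg shadow / bg bright
        lo,sh=(48,85) if n=="top" else (62,108)
        print(n,np.percentile(g,[5,25,50,75,95]),np.percentile(br,[5,50,95]))
        hol=((g<(66 if n=="top" else 86))|((br>=4)&(g<(100 if n=="top" else 125)))).astype(np.uint8)
        nn,lab,st,_=cv2.connectedComponentsWithStats(hol); k=1+np.argmax(st[1:,4]); M[n]=(lab==k).astype(float)
        print(n,st[k]); cv2.imwrite(f"pics/m_{n}.png",cv2.resize((M[n]*255).astype(np.uint8),None,fx=8,fy=8,interpolation=0))
    def cost(p,ns=("top","side")): return sum(((render(D[n],p,R[n])-M[n])**2).sum() for n in ns)
    for ns in (("top","side"),("top",),("side",)):
        best=None
        for yaw in (-.4,-.25,-.1):
            o=minimize(cost,[428,-245,yaw],args=(ns,),method="Nelder-Mead",options=dict(initial_simplex=np.array([[428,-245,yaw],[438,-245,yaw],[428,-235,yaw],[428,-245,yaw+.1]]),xatol=.01,fatol=.01))
            if best is None or o.fun<best.fun: best=o
        print(ns,best.x.round(3),best.fun)
        if len(ns)==2:
            for n in R:
                r=render(D[n],best.x,R[n]); v=np.stack([r,M[n],0*r],2)*255
                cv2.imwrite(f"pics/o_{n}.png",cv2.resize(v.astype(np.uint8),None,fx=8,fy=8,interpolation=0))
E
python3 fith.py; python3 -c "
import cv2,numpy as np
a=cv2.imread('pics/o_top.png');b=cv2.imread('pics/o_side.png');h=max(a.shape[0],b.shape[0])
p=lambda i:cv2.copyMakeBorder(i,0,h-i.shape[0],0,0,0)
o=np.hstack([p(a),p(b)]);cv2.imwrite('pics/oo.png',cv2.resize(o,None,fx=.9,fy=.9))"
```

```text
top [ 47.66666667  85.66666667  86.33333333 124.         125.        ] [-4. -3.  4.]
top [  7   9  21  24 335]
side [ 63.         109.66666667 110.66666667 112.         156.33333333] [-4. -2.  4.]
side [  9  10  36  33 665]
('top', 'side') [ 4.28783e+02 -2.49652e+02 -3.04000e-01] 51.72549019607843
('top',) [ 4.30059e+02 -2.49399e+02 -3.04000e-01] 13.091441753171857
('side',) [ 4.28122e+02 -2.49775e+02 -3.10000e-01] 30.6639292579777
```

View pics/oo.png

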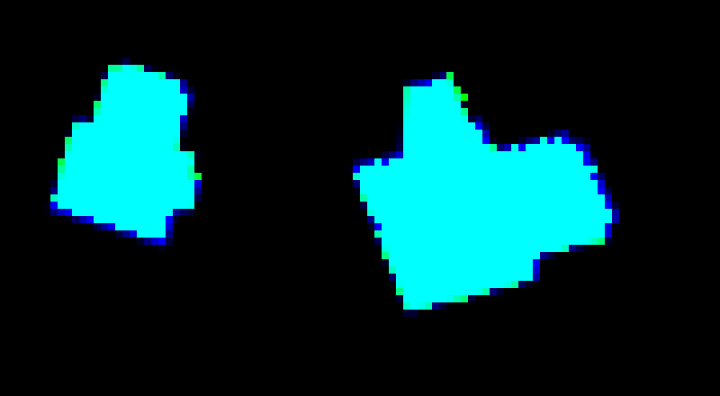

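```bash
cat > goto.py <<'E'
import sys,numpy as np
from scipy.spatial.transform import Rotation as Ro
from bench import manip
def go(x,y,z,head=None):
    s=manip.state();q=s["ee_rot"];R=Ro.from_quat(q[[1,2,3,0]]).as_matrix()
    h=np.degrees(np.arctan2(R[1,0],R[0,0])); d=R.T@(np.array([x,y,z])-s["ee_pos"])
    print("t",round(s["clock"],2),"pos",s["ee_pos"].round(2),"head",h.round(2),"tilt",np.degrees(np.arccos(-R[2,2])).round(2),"F",s["contact_force"].round(2),"open",round(s["opening"],1),"j6",s["joint_positions"][5].round(2))
    print("tool delta",d.round(2),"spin",None if head is None else round((h-head+180)%360-180,2))
if __name__=="__main__": go(*map(float,sys.argv[1:]))
E
python3 goto.py 457 277.5 130 -9.8
python3 - <<'E'
from h import *
t=load("top0");s=load("side0")
c,si=np.cos(-.17),np.sin(-.17)
for z in(60,):
  print(proj(t,[[457.1,277.4,z]])); print(proj(s,[[457.1,277.4,z],[455,280,z]]))
print(s["img"].dtype)
# bright blob of plate in both
for n,d,r in(("top",t,(236,228,20,14)),("side",s,(242,164,14,26))):
    x,y,w,h=r;g=d["img"][y:y+h,x:x+w].mean(2);print(n);print(g.astype(int))
E
```

```text
t 0.1 pos [243.2  602.35 204.63] head 68.01 tilt 0.06 F [-0.48  0.27  0.24] open 85.1 j6 -0.05
tool delta [-221.08  319.88   74.87] spin 77.81
[[246.63971476 235.03690627]]
[[249.18376165 170.06111705]
 [248.14157479 169.84899813]]
uint8
top
[[127 126 126 110  96  99  91  91  91  90  89  89  87  87  86  86  86  86
   86  86]
 [127 126 126 104  91  90  90  92  92  92  90  90  91  91  92  90  90  82
   83  83]
 [127 126 127 100  92  92  92  91  91  92  92  92  94  93  94  80  77  71
   73  73]
 [127 127 122  96  93  92  92  92  92  92  91  92  93  80  78  67  65  66
   67  67]
 [126 127 119  96  92  92  92  92  94  93  79  78  77  68  65  65  66  66
   66  67]
 [127 127 114  92 122 129 109  97  84  81  63  65  66  67  65  66  66  66
   65  66]
 [127 127 105  87 135 146 137 131 126 128 124 123 100  87  71  69  62  66
   66  66]
 [127 128 102  88 122 136 152 149 148 150 147 147 136 130 124 128 124  89
   68  64]
 [127 128  98  89  99 108 121 117 116 125 134 138 152 149 147 150 147  96
   73  65]
 [127 123  95  90  90  90  86  84  83  94 105 109 121 117 122 123 140  88
   80  70]
 [128 11
[... 1172 characters left out ...]
2 120 118 115 113 142 148 135 133 118 121 122 122]
 [124 123 120 117 116 114 141 142 134 140  87  88  91 120]
 [124 124 122 120 117 114 116 142 150 133  87  86  86  89]
 [126 124 124 121 119 115 102 142 157 134 101  92 138 155]
 [117 124 125 122 121 117 113 102 149 133 110 161 180 176]
 [106 126 125 123 121 119 114 101 148 133 111 130 197 182]
 [105 117 124 124 122 120 116 112 114 141 118 129 178 184]
 [102 107 126 123 123 121 120 114 107 129 116 125 162 194]
 [102 107 118 123 123 123 121 117 113 114 115 126 130 140]
 [126 103 108 126 124 122 122 119 115 113 113 118 136 130]
 [153 101 105  92 125 123 121 121 117 114 111 116 132 108]
 [155 127 104  81  94 122 121 121 119 114 110  83 124 118]]
```

>>> move_arm(
  linear=[
    [-31.6,45.7,8],
    [-31.6,45.7,8],
    [-31.6,45.7,8],
    [-31.6,45.7,8],
    [-31.6,45.7,8],
    [-31.6,45.7,8],
    [-31.6,45.7,8],
    [0,0,0],
    [0,0,0],
    [0,0,0],
  ],
  spin=[0,0,0,0,0,0,0,9.7,9.7,9.7],
  claw=0.5,
)

```text
clock: 1.35
ee_pos: [457.1, 277.4, 148.9]
ee_rot: [0.0, 0.944, 0.33, -0.0]
contact_force: [-0.1, 0.0, 0.4]
opening: 42.9
```

>>> move_arm(
  linear=[
    [0,0,0],
    [0,0,0],
    [0,0,0],
    [0,0,0],
    [0,0,0],
    [0,0,0],
    [0,0,0],
  ],
  spin=[9.7,9.7,9.7,9.7,9.9,0,0],
)

```text
clock: 2.22
ee_pos: [457.1, 277.8, 149.1]
ee_rot: [0.0, 0.997, -0.083, -0.0]
contact_force: [0.6, -0.3, 0.4]
opening: 43.0
```

```bash
cat > snap.py <<'E'
import sys
from h import *
from bench import manip
i=sys.argv[1]
for n in ("side","top"):
    d=manip.snapshot(n); np.savez(f"pics/{n}{i}.npz",**{k:d[k] for k in ("img","K","view")})
E
python3 goto.py 457 277.5 130 -9.8; python3 snap.py 1
python3 - <<'E'
from h import *
crop(load("side1"),220,130,70,70,8,"pics/d1.png");crop(load("top1"),215,205,80,60,8,"pics/d2.png")
E
```

```text
t 2.23 pos [457.09 277.79 149.09] head -9.55 tilt 0.01 F [ 0.65 -0.26  0.42] open 43.0 j6 0.66
tool delta [-0.04  0.29 19.09] spin 0.25
```

View pics/d1.png

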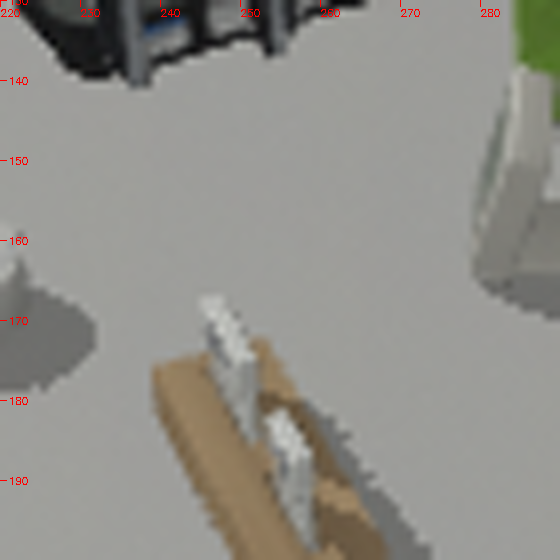

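View pics/d2.png

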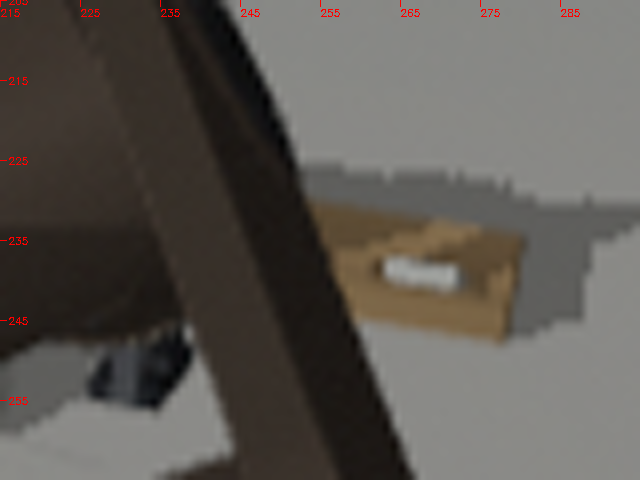

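```bash
python3 - <<'E'
from h import *
s=load("side1");c,si=np.cos(-.167),np.sin(-.167)
for dz in(0,4,8):
  for a in(-27,0,27): print(dz,a,proj(s,[[457.1+a*c,277.8+a*si,149+dz]]).round(1))
print(proj(s,[[457,277.5,60],[457,277.5,120]]))
E
```

```text
0 -27 [[237.3 147.4]]
0 0 [[246.5 145.2]]
0 27 [[255.5 143.1]]
4 -27 [[237.2 146.3]]
4 0 [[246.4 144.1]]
4 27 [[255.4 141.9]]
8 -27 [[237.1 145.1]]
8 0 [[246.2 142.9]]
8 27 [[255.3 140.8]]
[[249.13789226 170.05513895]
 [247.3920164  153.60826183]]
```

>>> move_arm(
  linear=[
    [0,0,15],
    [0,0,20],
    [0,0,20],
    [0,0,9],
    [0,0,0],
    [0,0,0],
  ],
  spin=[0,0,0,0,0,0],
  claw=0.33,
)

```text
clock: 3.08
ee_pos: [457.5, 278.0, 85.6]
ee_rot: [-0.0, 0.996, -0.085, 0.0]
contact_force: [0.1, -0.3, 0.8]
opening: 27.8
```

```bash
python3 goto.py 457 277.5 45.5 -9.8; python3 snap.py 2
python3 - <<'E'
from h import *
s=load("side2");crop(s,225,135,50,50,14,"pics/d3.png")
p=__import__("bench").manip.state()["ee_pos"]
c,si=np.cos(-.167),np.sin(-.167)
for dz in(0,8):
  for a in(-14,0,14): print(dz,a,proj(s,[[p[0]+a*c,p[1]+a*si,p[2]+dz]]).round(1))
E
```

```text
t 3.08 pos [457.45 278.01  85.59] head -9.78 tilt 0.03 F [ 0.12 -0.32  0.76] open 27.8 j6 0.66
tool delta [-0.38  0.59 40.09] spin 0.02
0 -14 [[243.9 164.1]]
0 0 [[248.5 162.9]]
0 14 [[253.  161.8]]
8 -14 [[243.7 161.9]]
8 0 [[248.2 160.8]]
8 14 [[252.8 159.6]]
```

View pics/d3.png

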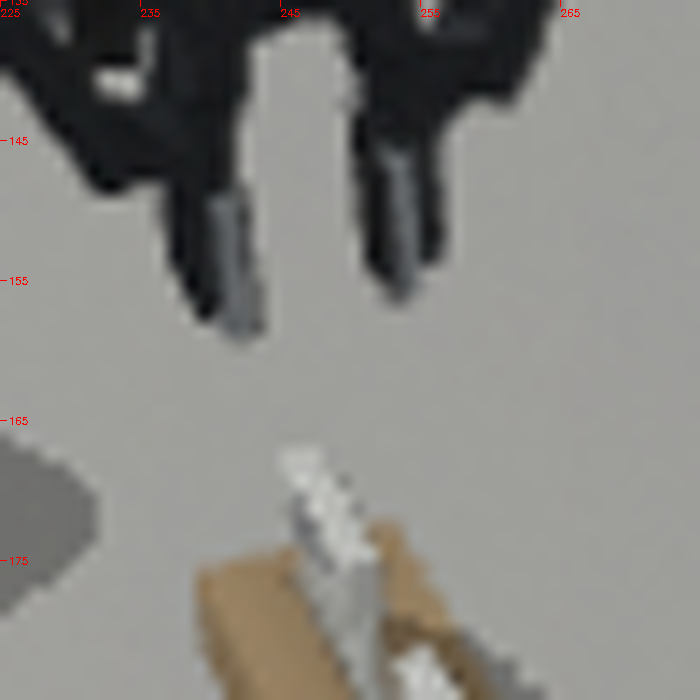

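```bash
python3 - <<'E'
from h import *
crop(load("side2"),190,60,110,140,5,"pics/d4.png");crop(load("top2"),190,180,120,90,6,"pics/d5.png")
s=load("side2");t=load("top2")
for z in (85,122,160,220,300): print(z,proj(s,[[457.45,278,z]]).round(1),proj(t,[[457.45,278,z]]).round(1))
R=s["view"][:3,:3];print(-R.T@s["view"][:3,3]);R=t["view"][:3,:3];print(-R.T@t["view"][:3,3])
E
```

```text
85 [[248.5 163.2]] [[245.2 234.6]]
122 [[247.4 152.9]] [[243.4 234. ]]
160 [[246.2 142. ]] [[241.4 233.5]]
220 [[244.3 123.8]] [[237.9 232.5]]
300 [[241.5  97.8]] [[232.9 231. ]]
[  -3.22952389 -744.49497553  921.51351746]
[ 391.9967558    50.66590874 1537.77328787]
```

View pics/d4.png

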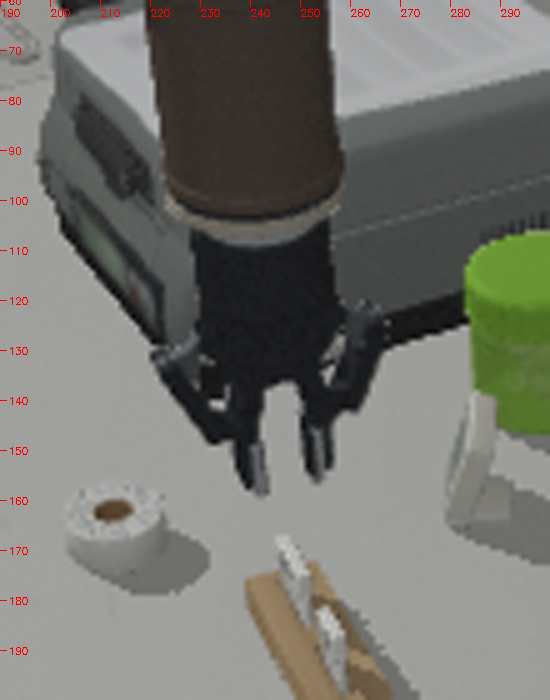

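View pics/d5.png

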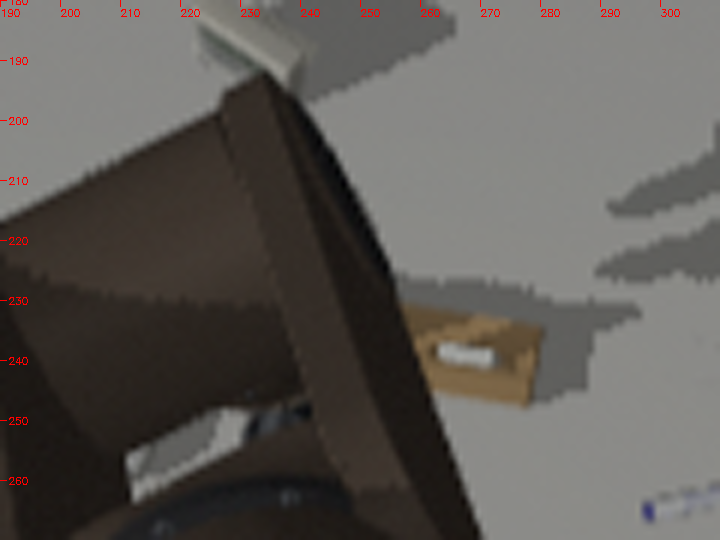

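```bash
python3 - <<'E'
from h import *
s=load("side0");t=load("top0")
crop(s,85,20,60,90,8,"pics/e1.png");crop(t,90,280,70,60,8,"pics/e2.png")
ax=np.array([.374,.927,0]);ay=np.array([.927,-.374,0])
for dz in (0,13,40,73):
  for a in (-50,0,50):
    p=np.array([243.2,602.4,204.6+dz])+a*ax; print(dz,a,proj(s,[p]).round(1),proj(t,[p]).round(1))
E
```

```text
0 -50 [[129.  108.6]] [[140.  314.2]]
0 0 [[130.4 100.1]] [[124.1 307.6]]
0 50 [[131.7  92.1]] [[108.1 300.9]]
13 -50 [[127.9 104.7]] [[138.3 314.8]]
13 0 [[129.3  96.3]] [[122.1 308.1]]
13 50 [[130.7  88.3]] [[106.  301.4]]
40 -50 [[125.5  96.4]] [[134.5 316. ]]
40 0 [[127.  88.]] [[118.  309.2]]
40 50 [[128.4  80.2]] [[101.6 302.4]]
73 -50 [[122.5  85.9]] [[129.6 317.7]]
73 0 [[124.1  77.7]] [[112.7 310.6]]
73 50 [[125.6  70. ]] [[ 95.9 303.6]]
```

View pics/e1.png

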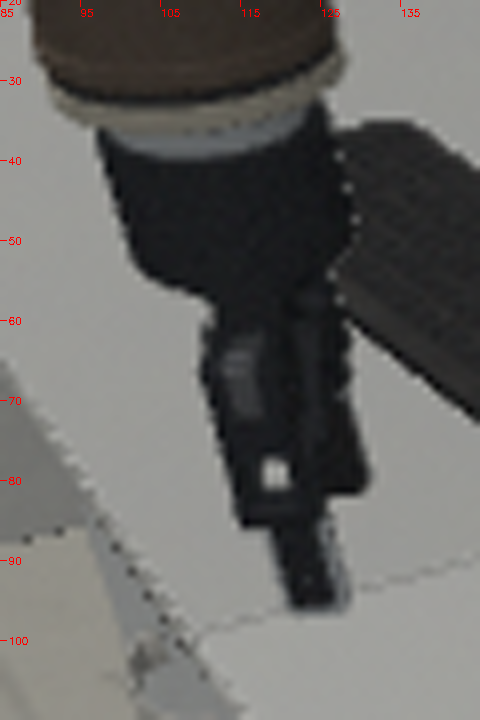

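View pics/e2.png

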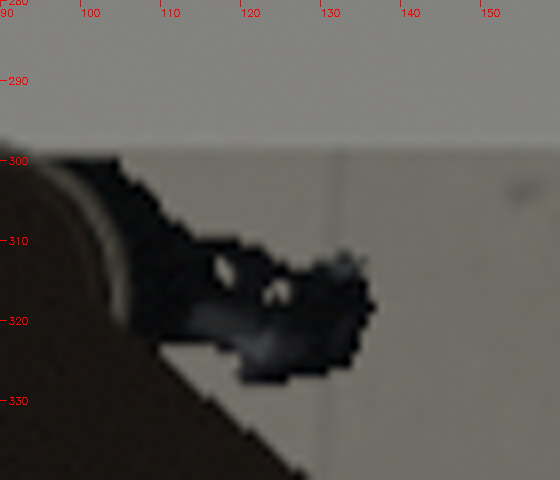

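>>> move_arm(
  linear=[
    [-0.4,0.6,12],
    [0,0,12],
    [0,0,10],
    [0,0,6],
    [0,0,0],
    [0,0,0],
  ],
  spin=[0,0,0,0,0,0],
)

```text
clock: 3.92
ee_pos: [456.8, 277.4, 45.4]
ee_rot: [-0.0, 0.996, -0.085, 0.0]
contact_force: [0.6, -0.8, -0.3]
opening: 28.5
```

```bash
python3 goto.py 457 277.5 45.5 -9.8; python3 snap.py 3
python3 - <<'E'
from h import *
s=load("side3");crop(s,225,145,50,50,14,"pics/d6.png")
E
```

```text
t 3.92 pos [456.83 277.38  45.37] head -9.79 tilt 0.01 F [ 0.63 -0.79 -0.35] open 28.5 j6 0.66
tool delta [ 0.15 -0.14 -0.13] spin 0.01
```

View pics/d6.png

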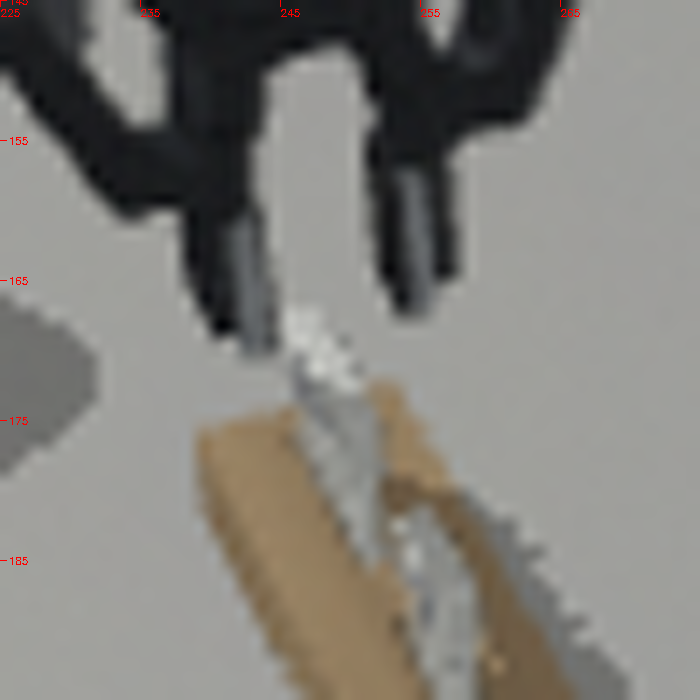

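>>> move_arm(
  linear=[
    [0,0,0],
    [0,0,0],
    [0,0,0],
    [0,0,0],
  ],
  spin=[0,0,0,0],
  claw=0.0,
  grip_force=20,
)

```text
clock: 4.53
ee_pos: [456.7, 277.3, 45.2]
ee_rot: [0.0, 0.996, -0.085, 0.0]
contact_force: [1.1, 0.1, -0.2]
opening: -0.0
```

```bash
python3 goto.py 457 277.5 45.5 -9.8; python3 snap.py 4
python3 - <<'E'
from h import *
s=load("side4");crop(s,225,145,50,50,14,"pics/d7.png")
E
```

```text
t 4.53 pos [456.67 277.29  45.22] head -9.79 tilt 0.0 F [ 1.05  0.1  -0.15] open -0.0 j6 0.66
tool delta [ 0.29 -0.26 -0.28] spin 0.01
```

View pics/d7.png

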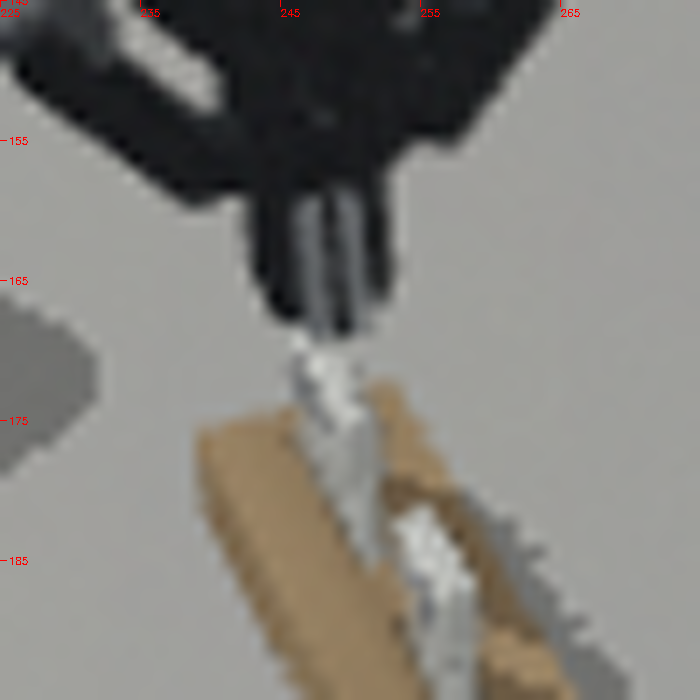

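>>> move_arm(
  linear=[
    [0,0,0],
    [0,0,0],
    [0,0,5],
    [0,0,8],
    [0,0,8],
    [0,0,5],
    [0,0,0],
    [0,0,0],
  ],
  spin=[0,0,0,0,0,0,0,0],
  claw=0.33,
)

```text
clock: 5.62
ee_pos: [456.8, 277.3, 19.3]
ee_rot: [-0.0, 0.996, -0.085, 0.0]
contact_force: [-0.2, -0.5, -0.5]
opening: 27.9
```

```bash
python3 goto.py 457 277.5 18.5 -9.8; python3 snap.py 5
python3 - <<'E'
from h import *
s=load("side5");crop(s,225,145,50,50,14,"pics/d8.png")
E
```

```text
t 5.62 pos [456.76 277.35  19.28] head -9.79 tilt 0.01 F [-0.16 -0.5  -0.47] open 27.9 j6 0.66
tool delta [ 0.21 -0.19  0.78] spin 0.01
```

View pics/d8.png

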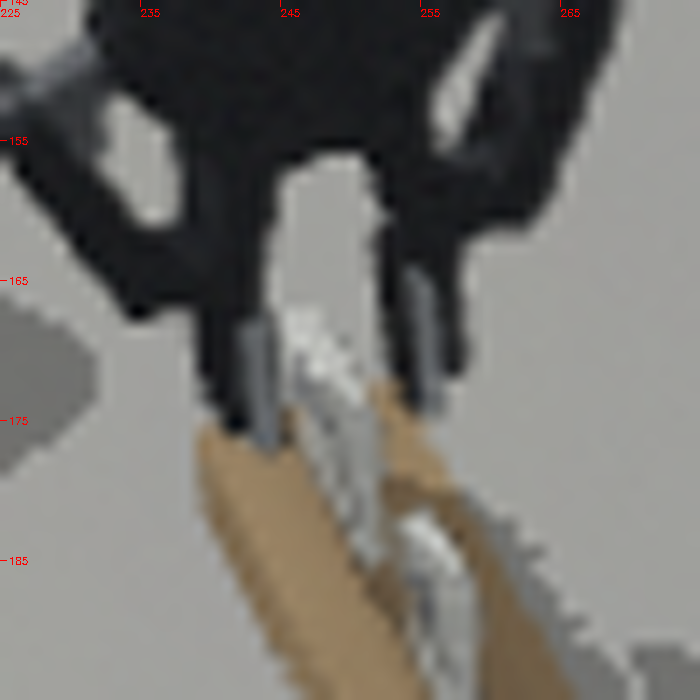

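>>> move_arm(
  linear=[
    [0,0,0],
    [0,0,0],
    [0,0,0],
    [0,0,0],
  ],
  spin=[0,0,0,0],
  claw=0.0,
  grip_force=30,
)

```text
clock: 6.22
ee_pos: [456.8, 277.4, 19.5]
ee_rot: [-0.0, 0.996, -0.085, 0.0]
contact_force: [-1.2, 0.9, 6.1]
opening: 8.2
```

```bash
python3 goto.py 457 277.5 18.5 -9.8; python3 snap.py 6
python3 - <<'E'
from h import *
s=load("side6");crop(s,225,145,50,50,14,"pics/d9.png")
E
```

```text
t 6.22 pos [456.79 277.39  19.46] head -9.79 tilt 0.02 F [-1.25  0.87  6.14] open 8.2 j6 0.66
tool delta [ 0.18 -0.14  0.96] spin 0.01
```

View pics/d9.png

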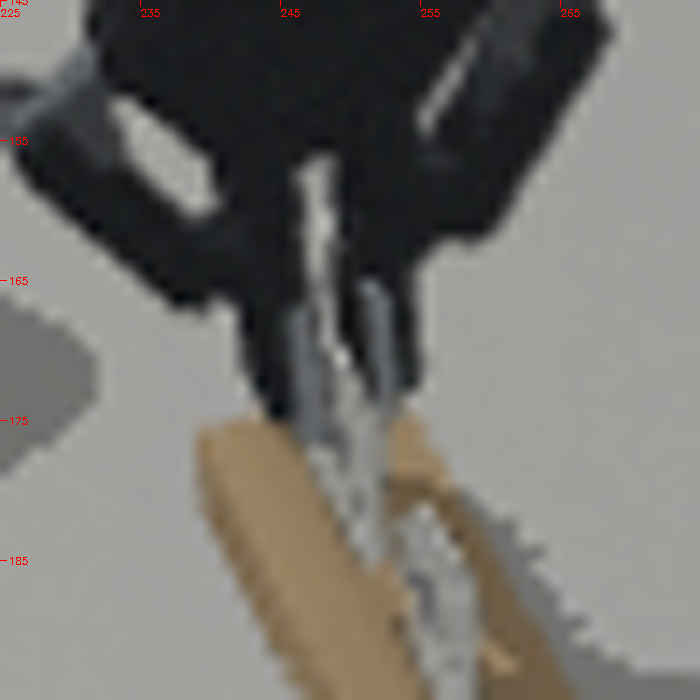

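>>> move_arm(
  linear=[
    [0,0,-5],
    [0,0,-15],
    [0,0,-30],
    [0,0,-40],
    [0,0,0],
    [0,0,0],
  ],
  spin=[0,0,0,0,0,0],
)

```text
clock: 7.08
ee_pos: [456.7, 277.3, 109.6]
ee_rot: [-0.0, 0.996, -0.085, 0.0]
contact_force: [0.5, -0.2, -1.1]
opening: 7.8
```

```bash
python3 goto.py 475 0 110 -9.8; python3 snap.py 7
python3 - <<'E'
from h import *
s=load("side7");crop(s,215,125,60,60,12,"pics/f1.png")
E
```

```text
t 7.08 pos [456.66 277.3  109.63] head -9.79 tilt 0.04 F [ 0.48 -0.18 -1.12] open 7.8 j6 0.66
tool delta [ 65.23 270.14  -0.44] spin 0.01
```

View pics/f1.png

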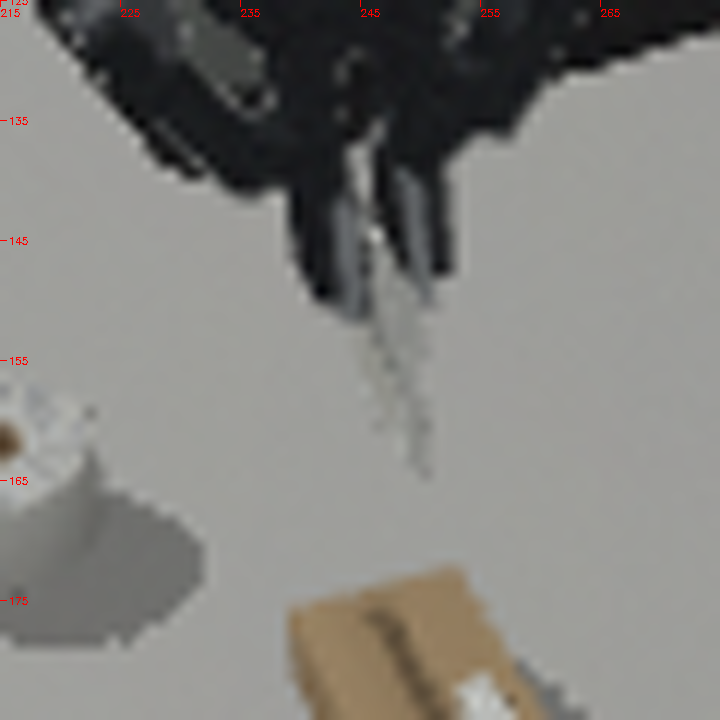

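The plate is in the jaws: pad tips near (246,149), plate bottom near (249,164). I'll carry it toward the holder.

>>> move_arm(
  linear=[
    [10.8,45,0],
    [10.8,45,0],
    [10.8,45,0],
    [10.8,45,0],
    [10.8,45,0],
    [10.8,45,0],
    [0,0,0],
  ],
  spin=[0,0,0,0,0,0,0],
)

```text
clock: 8.05
ee_pos: [474.2, -2.3, 108.4]
ee_rot: [0.0, 0.996, -0.087, -0.001]
contact_force: [-0.1, 0.5, -0.5]
opening: 8.3
```

>>> move_arm(
  linear=[
    [-0.6,50.7,0],
    [-0.6,50.7,0],
    [-0.6,50.7,0],
    [-0.6,50.7,0],
    [-0.6,50.7,0],
    [0,0,0],
    [0,0,0],
    [0,0,0],
  ],
  spin=[0,0,0,0,0,7.7,0,0],
)

```text
clock: 9.05
ee_pos: [428.5, -248.1, 108.8]
ee_rot: [-0.0, 0.989, -0.15, -0.0]
contact_force: [0.3, -0.3, -0.8]
opening: 8.3
```

```bash
python3 goto.py 429 -249.6 110 -17.45; python3 snap.py 8
python3 - <<'E'
from h import *
s=load("side8");crop(s,310,230,80,100,7,"pics/f2.png");crop(load("top8"),370,200,80,80,7,"pics/f3.png")
E
```

```text
t 9.05 pos [ 428.55 -248.1   108.83] head -17.27 tilt 0.06 F [ 0.35 -0.25 -0.79] open 8.3 j6 -0.28
tool delta [ 0.88  1.3  -1.17] spin 0.18
```

View pics/f2.png

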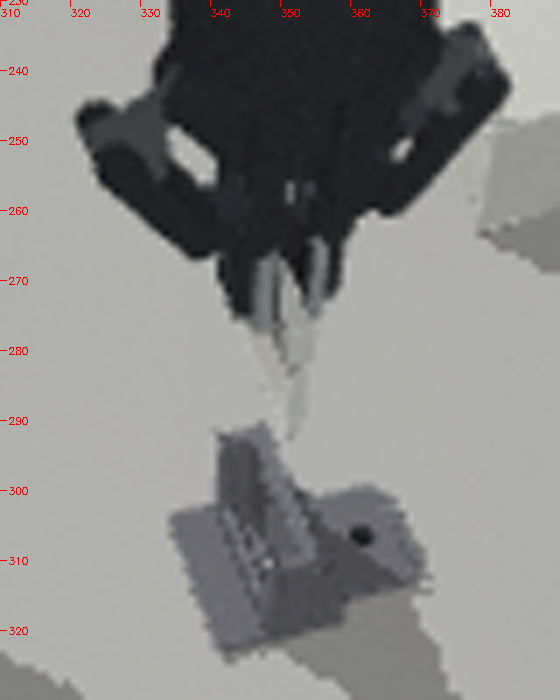

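View pics/f3.png

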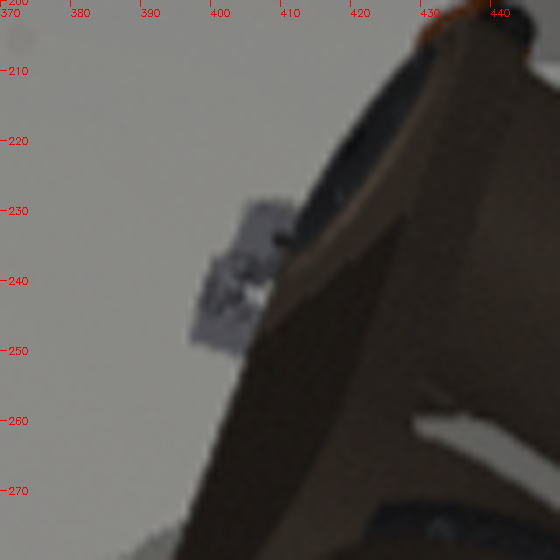

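```bash
cat > ov.py <<'E'
import sys
from h import *
from fit1 import P
from fith import box,BOX
def ov(n,i,x0,y0,w,h,f,items,name):
    d=load(f"{n}{i}");im=cv2.resize(d["img"][y0:y0+h,x0:x0+w],None,fx=f,fy=f,interpolation=cv2.INTER_CUBIC)
    for boxes,p,col,dz in items:
        for b in boxes:
            L=np.array(b,float);L[:,2]+=dz
            q=((proj(d,P(p,L))-[x0,y0]+.5)*f).astype(int)
            for a in range(8):
                for k in (1,2,4):
                    if not a&k: cv2.line(im,tuple(q[a].tolist()),tuple(q[a|k].tolist()),col,1)
    cv2.imwrite(name,im)
PL=[box(-2.5,2.5,-22,22,3,36),box(-2.5,2.5,-20.5,20.5,0,3),box(-4.5,4.5,-22,22,36,54)]
E
python3 - <<'E'
from ov import *
p=[428.55,-248.1,np.radians(-17.27)]
ov("side",8,325,255,60,75,10,[(PL,p,(0,0,255),95.4),(BOX[:1],[428.1,-249.8,-.305],(0,255,0),0)],"pics/f4.png")
ov("top",8,390,225,30,30,20,[(PL,p,(0,0,255),95.4),(BOX,[430.1,-249.4,-.305],(0,255,0),0)],"pics/f5.png")
E
```

```text
(no output)
```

View pics/f4.png

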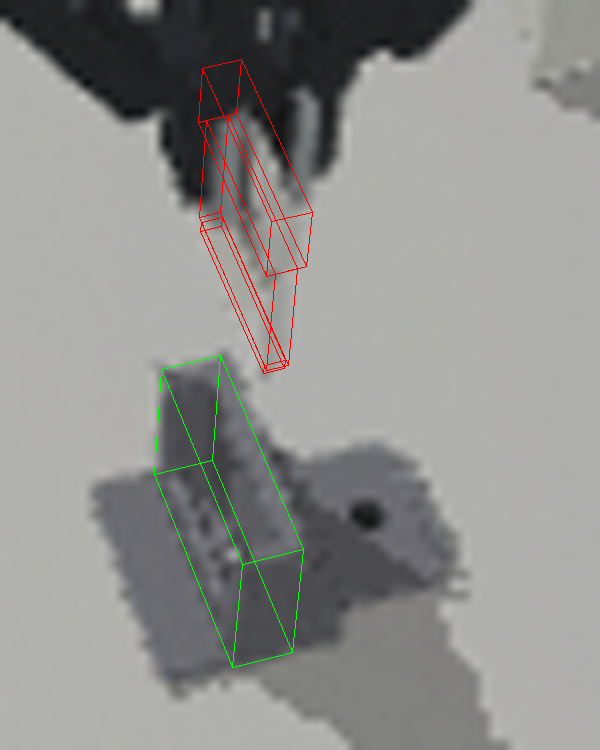

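View pics/f5.png

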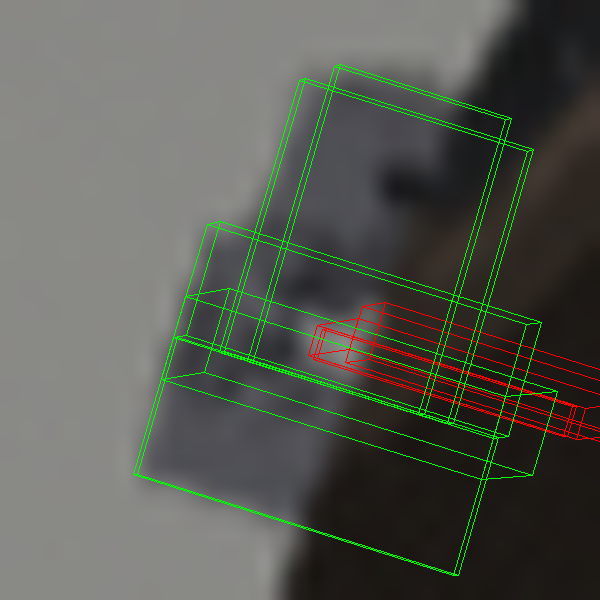

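```bash
python3 - <<'E'
from ov import *
import ov as o
d=load("side8");im=d["img"].astype(float);im=np.clip((im-120)*4,0,255).astype(np.uint8)
np.savez("pics/side8c.npz",img=im,K=d["K"],view=d["view"])
p=[428.55,-248.1,np.radians(-17.27)]
ov("side","8c",335,260,30,40,16,[],"pics/f6.png")
ov("side","8c",335,260,30,40,16,[(PL,p,(0,0,255),95.4)],"pics/f7.png")
a=cv2.imread("pics/f6.png");b=cv2.imread("pics/f7.png");cv2.imwrite("pics/f8.png",cv2.resize(np.hstack([a,b]),None,fx=.83,fy=.83))
E
```

```text
(no output)
```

View pics/f8.png

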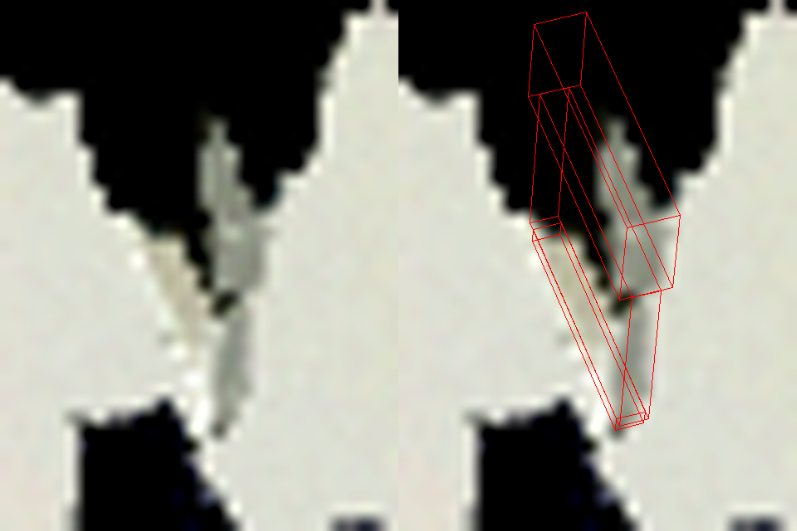

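>>> move_arm(
  linear=[
    [2.3,0.9,0],
    [0,0,15],
    [0,0,20],
    [0,0,12],
    [0,0,0],
    [0,0,0],
  ],
  spin=[0.2,0,0,0,0,0],
)

```text
clock: 9.9
ee_pos: [430.6, -250.8, 62.4]
ee_rot: [0.0, 0.988, -0.154, 0.0]
contact_force: [-0.2, -0.2, -0.7]
opening: 8.4
```

```bash
python3 goto.py 430.5 -249.6 62 -17.46; python3 snap.py 9
python3 - <<'E'
from ov import *
for n in("side","top"):
    d=load(n+"9");im=d["img"].astype(float);im=np.clip((im-30)*(1.3 if n=="side" else 1.8),0,255).astype(np.uint8)
    np.savez(f"pics/{n}9c.npz",img=im,K=d["K"],view=d["view"])
ov("side","9c",330,270,40,50,14,[],"pics/g1.png")
ov("top","9c",390,220,35,35,18,[],"pics/g2.png")
E
```

```text
t 9.9 pos [ 430.65 -250.76   62.39] head -17.69 tilt 0.01 F [-0.23 -0.21 -0.75] open 8.4 j6 -0.28
tool delta [-0.49 -1.06  0.39] spin -0.23
```

View pics/g1.png

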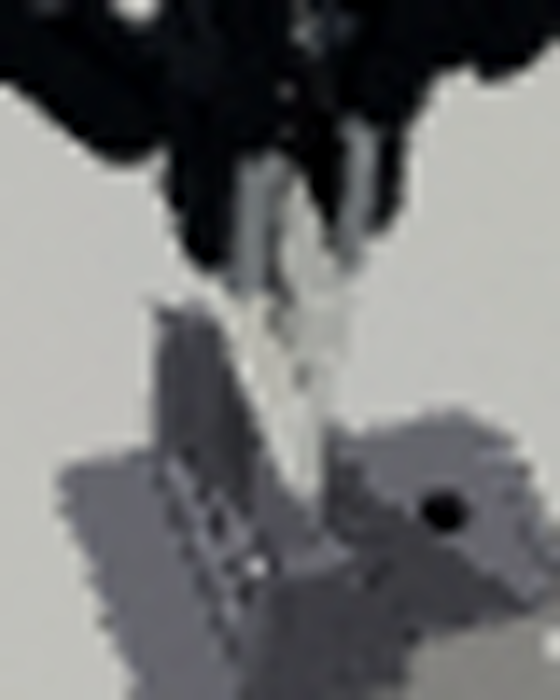

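View pics/g2.png

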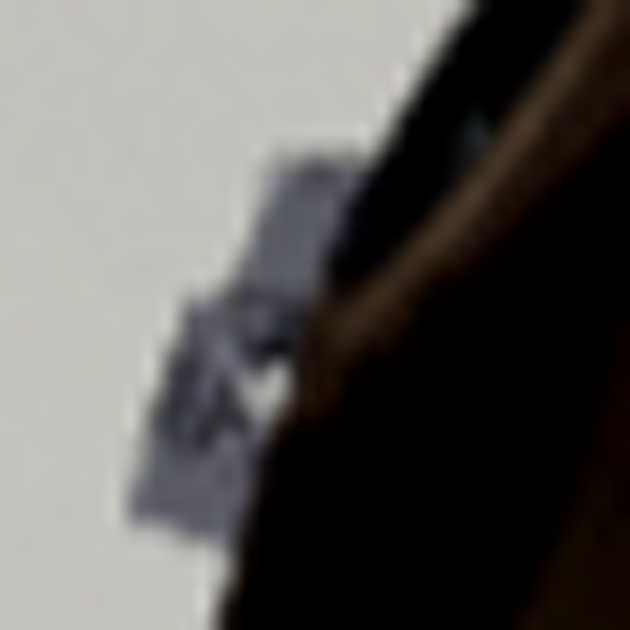

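```bash
python3 - <<'E'
from ov import *
p=[430.65,-250.76,np.radians(-17.69)]
hs=[428.1,-249.8,-.305];ht=[430.1,-249.4,-.305]
FL=[box(-5.75,5.75,-25.5,25.5,43,43.01),box(-3.75,3.75,-23.5,23.5,40,40.01)]
ov("side","9c",335,275,30,45,14,[(BOX[:3],hs,(0,255,0),0),(FL,hs,(255,255,0),0)],"pics/g3.png")
# plate shifted by side-camera bias: choose image shift -1.2,+.5 px
d=load("side9c");d["K"][0,2]-=1.2;d["K"][1,2]+=.5;np.savez("pics/side9d.npz",**d)
ov("side","9d",335,275,30,45,14,[(PL,p,(0,0,255),49)],"pics/g4.png")
cv2.imwrite("pics/g5.png",np.hstack([cv2.imread("pics/g3.png"),cv2.imread("pics/g4.png")])[:600,:800])
ov("top","9c",392,225,25,25,24,[(PL,p,(0,0,255),49),(BOX[:3],ht,(0,255,0),0),(FL,ht,(255,255,0),0)],"pics/g6.png")
E
```

```text
(no output)
```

View pics/g5.png

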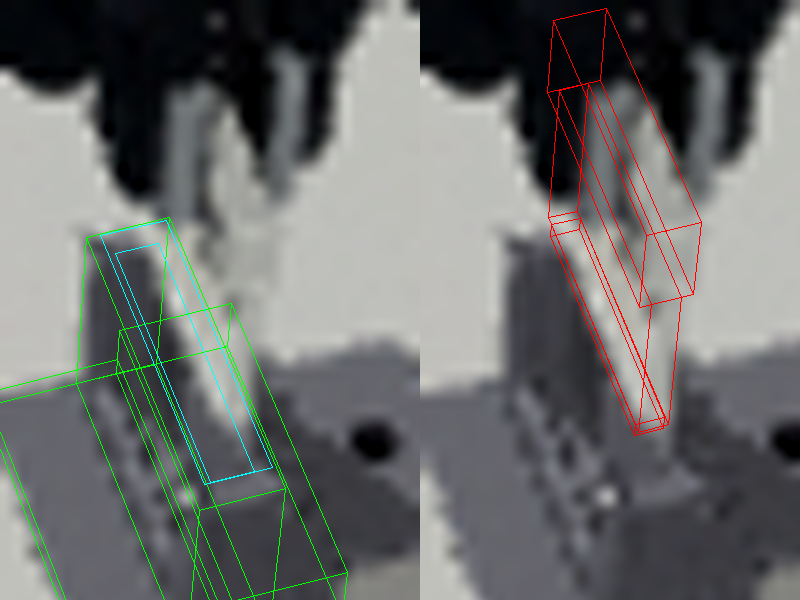

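View pics/g6.png

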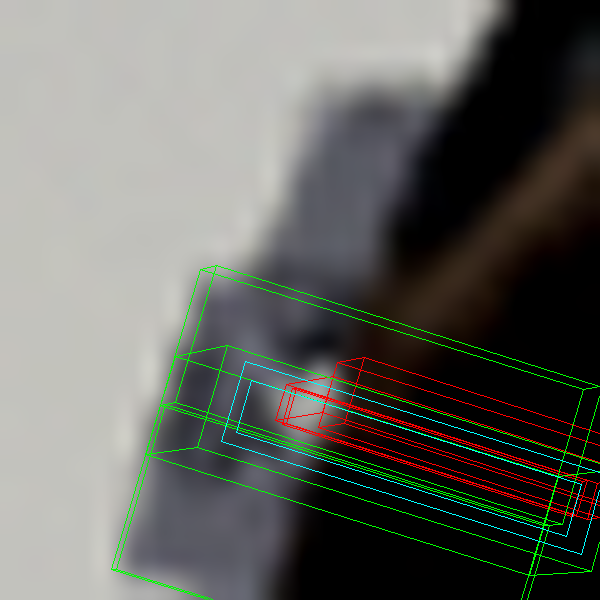

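>>> move_arm(
  linear=[
    [-2.2,-1.2,0],
    [0,0,3],
    [0,0,3],
    [0,0,0],
    [0,0,0],
  ],
  spin=[-0.2,0,0,0,0],
)

```text
clock: 10.62
ee_pos: [428.7, -248.8, 56.1]
ee_rot: [-0.0, 0.988, -0.152, -0.0]
contact_force: [0.4, 0.0, -0.1]
opening: 8.3
```

```bash
python3 goto.py 428.5 -249.6 62 -17.46; python3 snap.py 10
python3 - <<'E'
from ov import *
for n in("side","top"):
    d=load(n+"10");im=d["img"].astype(float);im=np.clip((im-30)*(1.3 if n=="side" else 1.8),0,255).astype(np.uint8)
    np.savez(f"pics/{n}10c.npz",img=im,K=d["K"],view=d["view"])
ov("side","10c",335,275,30,45,13,[],"pics/g1b.png")
ov("top","10c",392,225,25,25,20,[],"pics/g2b.png")
E
```

```text
t 10.62 pos [ 428.73 -248.82   56.13] head -17.49 tilt 0.01 F [ 0.38  0.   -0.12] open 8.3 j6 -0.28
tool delta [ 0.01  0.82 -5.87] spin -0.03
```

View pics/g1b.png

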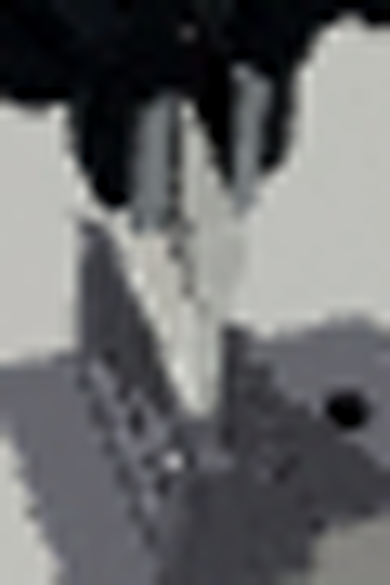

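View pics/g2b.png

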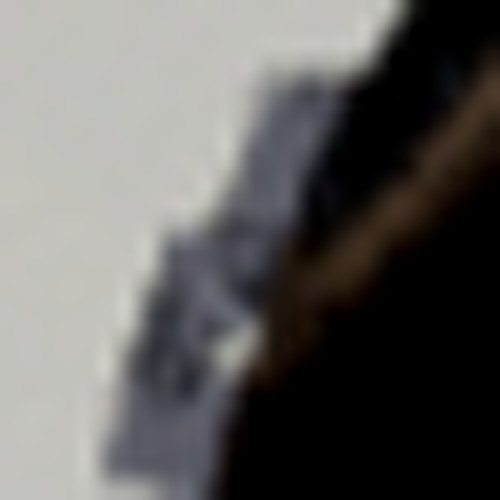

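>>> move_arm(
  linear=[
    [0,0,2],
    [0,0,2],
    [0,0,2],
    [0,0,0],
  ],
  spin=[0,0,0,0],
)

```text
clock: 11.22
ee_pos: [428.7, -248.8, 50.0]
ee_rot: [-0.0, 0.988, -0.152, -0.0]
contact_force: [0.1, -0.2, -0.5]
opening: 8.0
```

>>> move_arm(
  linear=[
    [0,0,2],
    [0,0,2],
    [0,0,0],
  ],
  spin=[0,0,0],
)

```text
clock: 11.6
ee_pos: [428.7, -248.8, 46.1]
ee_rot: [-0.0, 0.988, -0.152, -0.0]
contact_force: [0.1, -1.2, 0.2]
opening: 7.9
```

```bash
python3 snap.py 11
python3 - <<'E'
from ov import *
for n in("side","top"):
    d=load(n+"11");im=d["img"].astype(float);im=np.clip((im-30)*(1.3 if n=="side" else 1.8),0,255).astype(np.uint8)
    np.savez(f"pics/{n}11c.npz",img=im,K=d["K"],view=d["view"])
ov("side","11c",330,275,40,50,12,[],"pics/g1c.png")
E
```

```text
(no output)
```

View pics/g1c.png

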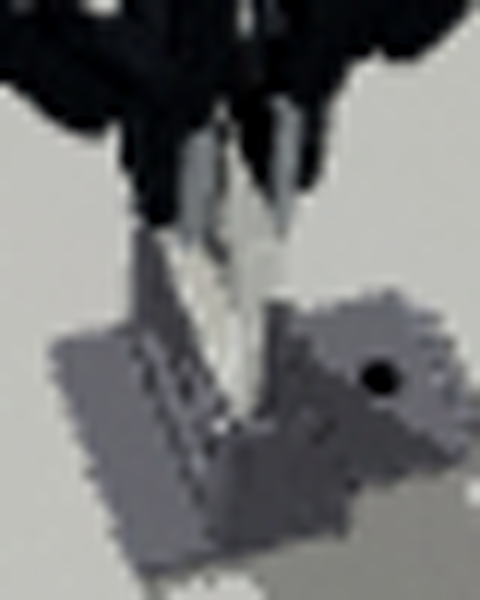

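>>> move_arm(
  linear=[
    [0,0,2],
    [0,0,2],
    [0,0,2],
    [0,0,0],
  ],
  spin=[0,0,0,0],
)

```text
clock: 12.2
ee_pos: [428.7, -248.8, 40.0]
ee_rot: [-0.0, 0.988, -0.152, -0.0]
contact_force: [-0.5, 0.3, -0.3]
opening: 8.1
```

>>> move_arm(
  linear=[
    [0,0,3],
    [0,0,3],
    [0,0,0],
  ],
  spin=[0,0,0],
)

```text
clock: 12.58
ee_pos: [428.6, -248.8, 33.9]
ee_rot: [-0.0, 0.988, -0.152, -0.0]
contact_force: [-0.5, 0.1, -0.3]
opening: 8.2
```

>>> move_arm(
  linear=[
    [0,0,3],
    [0,0,3],
    [0,0,0],
  ],
  spin=[0,0,0],
)

```text
clock: 12.95
ee_pos: [428.6, -248.8, 27.9]
ee_rot: [-0.0, 0.988, -0.152, -0.0]
contact_force: [-0.5, 0.2, 0.1]
opening: 8.0
```

>>> move_arm(
  linear=[
    [0,0,2],
    [0,0,2],
    [0,0,0],
  ],
  spin=[0,0,0],
)

```text
clock: 13.32
ee_pos: [428.7, -248.8, 24.1]
ee_rot: [-0.0, 0.988, -0.152, -0.0]
contact_force: [0.2, 0.3, -0.3]
opening: 8.1
```

>>> move_arm(
  linear=[
    [0,0,1],
    [0,0,1],
    [0,0,0],
  ],
  spin=[0,0,0],
)

```text
clock: 13.7
ee_pos: [428.7, -248.8, 22.2]
ee_rot: [-0.0, 0.988, -0.152, -0.0]
contact_force: [0.1, -0.2, 0.4]
opening: 7.9
```

```bash
python3 goto.py 428.5 -249.6 62 -17.46;python3 snap.py 12
python3 - <<'E'
from ov import *
for n in("side","top"):
    d=load(n+"12");im=d["img"].astype(float);im=np.clip((im-30)*(1.3 if n=="side" else 1.8),0,255).astype(np.uint8)
    np.savez(f"pics/{n}12c.npz",img=im,K=d["K"],view=d["view"])
ov("side","12c",330,275,40,50,12,[],"pics/g1d.png")
E
```

```text
t 13.7 pos [ 428.73 -248.81   22.15] head -17.49 tilt 0.0 F [ 0.06 -0.17  0.35] open 7.9 j6 -0.28
tool delta [ 2.000e-02  8.200e-01 -3.985e+01] spin -0.03
```

View pics/g1d.png

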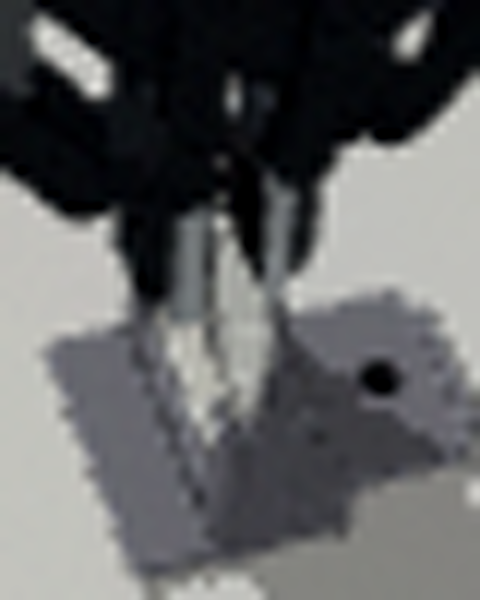

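>>> move_arm(
  linear=[
    [0,0,0.7],
    [0,0,0],
  ],
  spin=[0,0],
)

```text
clock: 14.05
ee_pos: [428.8, -248.9, 21.5]
ee_rot: [0.0, 0.988, -0.152, 0.0]
contact_force: [0.3, -0.3, -0.0]
opening: 8.3
```

>>> move_arm(
  linear=[
    [0,0,0.7],
    [0,0,0],
  ],
  spin=[0,0],
)

```text
clock: 14.3
ee_pos: [429.0, -249.0, 21.4]
ee_rot: [0.0, 0.988, -0.152, 0.0]
contact_force: [-1.5, 1.8, 16.1]
opening: 8.5
```

>>> move_arm(
  linear=[
    [0,0,0.7],
    [0,0,0],
  ],
  spin=[0,0],
)

```text
clock: 14.55
ee_pos: [429.3, -249.1, 21.3]
ee_rot: [0.0, 0.988, -0.152, 0.001]
contact_force: [-3.9, 2.8, 30.2]
opening: 8.1
```

>>> move_arm(
  linear=[
    [0,0,-0.5],
    [0,0,0],
    [0,0,0],
    [0,0,0],
  ],
  spin=[0,0,0,0],
  claw=0.33,
)

```text
clock: 15.05
ee_pos: [428.6, -248.8, 20.5]
ee_rot: [-0.0, 0.988, -0.152, -0.0]
contact_force: [0.6, -0.2, 0.3]
opening: 28.3
```

>>> move_arm(
  linear=[
    [0,0,-5],
    [0,0,-15],
    [0,0,-30],
    [0,0,-20],
    [0,0,0],
  ],
  spin=[0,0,0,0,0],
)

```text
clock: 15.68
ee_pos: [429.8, -249.5, 92.7]
ee_rot: [0.001, 0.988, -0.152, 0.002]
contact_force: [0.2, -0.4, -0.3]
opening: 28.2
```

>>> move_arm(
  linear=[
    [0,0,0],
    [0,0,0],
    [0,0,0],
    [0,0,0],
    [0,0,0],
    [0,0,0],
    [0,0,0],
    [0,0,0],
    [0,0,0],
    [0,0,0],
  ],
  spin=[-10,-10,-10,-10,-10,-10,-10,-10,-10,0],
  claw=1.0,
)

```text
clock: 16.92
ee_pos: [428.5, -248.6, 90.3]
ee_rot: [-0.0, 0.807, 0.591, -0.0]
contact_force: [0.1, -0.0, -1.0]
opening: 85.5
```

```bash
python3 goto.py 430 -249.6 5 72.5;python3 snap.py 13
python3 - <<'E'
from ov import *
crop(load("side13"),310,230,80,100,7,"pics/h1.png")
crop(load("top13"),380,215,40,45,14,"pics/h2.png")
E
```

```text
t 16.93 pos [ 428.45 -248.63   90.32] head 72.46 tilt 0.04 F [ 0.13 -0.01 -1.02] open 85.5 j6 -1.85
tool delta [-0.48  1.82 85.32] spin -0.04
```

View pics/h1.png

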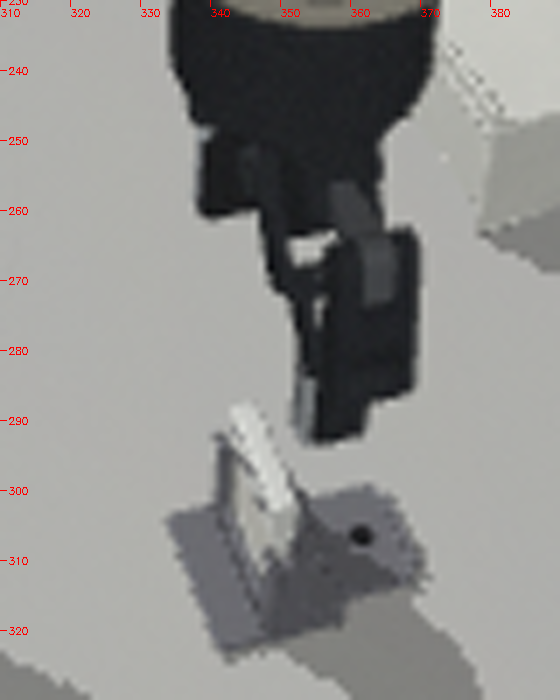

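View pics/h2.png

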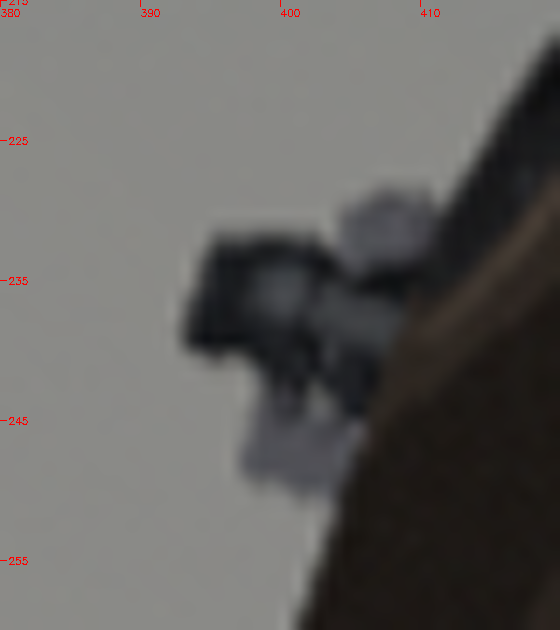

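>>> move_arm(
  linear=[
    [0,0,30],
    [0,0,30],
    [0,0,25],
    [0,0,10],
    [0,0,5],
    [0,0,0],
    [0,0,0],
  ],
  spin=[0,0,0,0,0,0,0],
)

```text
clock: 17.9
ee_pos: [429.2, -249.1, -8.7]
ee_rot: [0.001, 0.806, 0.591, 0.0]
contact_force: [0.6, 0.2, -0.1]
opening: 85.3
```

```bash
python3 goto.py 428.7 -249 -24 72.5;python3 snap.py 14
python3 - <<'E'
from ov import *
crop(load("side14"),310,250,80,85,8,"pics/h3.png")
E
```

```text
t 17.9 pos [ 429.18 -249.1    -8.71] head 72.49 tilt 0.06 F [ 0.64  0.22 -0.08] open 85.3 j6 -1.85
tool delta [-0.05 -0.51 15.29] spin -0.01
```

View pics/h3.png

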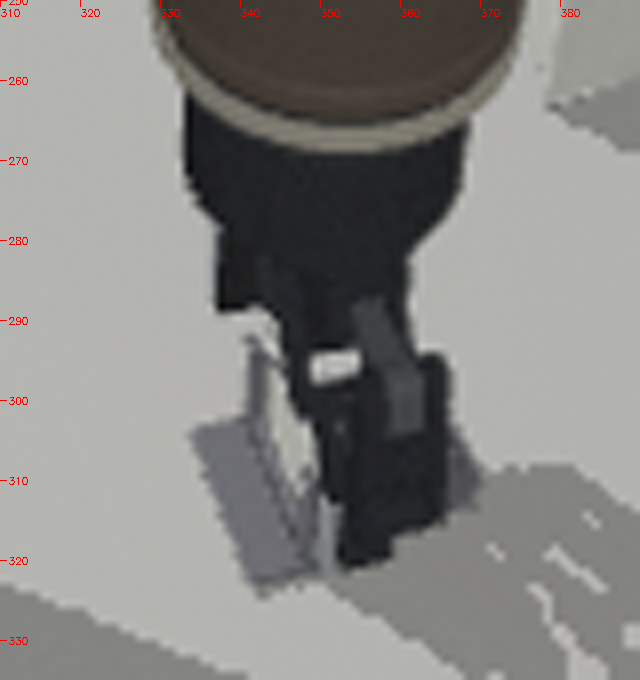

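```bash
python3 - <<'E'
from h import *
d=load("side14")
for z in(0,15,30):
  for a in (43,52):
    for b in(-11,11):
      print(z,a,b,proj(d,[[429.2-a*.301+b*.953,-249.1-a*.953-b*.301,z]]).round(1))
E
```

```text
0 43 -11 [[348.6 326.7]]
0 43 11 [[357.7 324.3]]
0 52 -11 [[349.9 330. ]]
0 52 11 [[359.1 327.6]]
15 43 -11 [[349.  322.9]]
15 43 11 [[358.2 320.5]]
15 52 -11 [[350.3 326.2]]
15 52 11 [[359.6 323.8]]
30 43 -11 [[349.4 319. ]]
30 43 11 [[358.6 316.6]]
30 52 -11 [[350.7 322.3]]
30 52 11 [[360.  319.9]]
```

>>> move_arm(
  linear=[
    [0,0,5],
    [0,0,3],
    [0,0,0],
  ],
  spin=[0,0,0],
)

```text
clock: 18.38
ee_pos: [428.5, -248.7, -17.7]
ee_rot: [-0.0, 0.806, 0.591, -0.0]
contact_force: [-0.2, 0.3, 0.6]
opening: 85.5
```

>>> move_arm(
  linear=[
    [0,0,4],
    [0,0,0],
  ],
  spin=[0,0],
)

```text
clock: 18.62
ee_pos: [428.6, -248.7, -21.7]
ee_rot: [-0.0, 0.806, 0.591, -0.0]
contact_force: [-0.2, -0.5, 0.3]
opening: 85.6
```

>>> move_arm(
  linear=[
    [0,0,0],
    [0,0,0],
    [0,0,0],
    [0,0,0],
    [0,0,0],
  ],
  spin=[0,0,0,0,0],
  claw=0.0,
  grip_force=40,
)

```text
clock: 19.25
ee_pos: [428.8, -248.8, -21.2]
ee_rot: [0.0, 0.806, 0.591, 0.0]
contact_force: [-1.2, 1.0, 5.3]
opening: 55.4
```

```bash
python3 goto.py 428.7 -249 -24 72.5;python3 snap.py 15
python3 - <<'E'
from ov import *
crop(load("side15"),310,250,80,85,8,"pics/h4.png")
E
```

```text
t 19.25 pos [ 428.8  -248.85  -21.21] head 72.51 tilt 0.01 F [-1.21  0.96  5.35] open 55.4 j6 -1.85
tool delta [-0.18 -0.05  2.79] spin 0.01
```

View pics/h4.png

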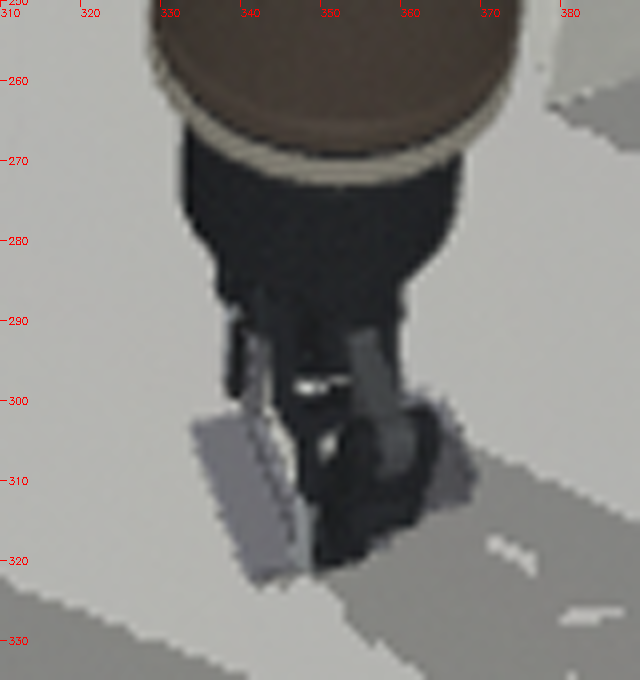

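```bash
python3 - <<'E'
from h import *
t=load("top0")
r=np.array([565.7,-46.8]);ex=np.array([.9856,-.1692]);ey=np.array([.1692,.9856])
for n,u,z in(("white",(329,160),168),("blue",(351.4,164.9),126),("green",(378.8,169.5),122),("screw",(347,198),24)):
    p=ray(t,u,z)[:2]-r;print(n,(p@ex).round(1),(p@ey).round(1))
for x in(-90,-75,-52,-20): print(x,(r+ex*x).round(1))
# subpixel riser front line: gradient rows in top between lit upstand & face
g=t["img"].mean(2)
E
python3 goto.py 477 -31.6 0 80.26
```

```text
white 103.2 79.2
blue 108.7 7.8
green 109.8 -79.7
screw 16.9 -0.2
-90 [477.  -31.6]
-75 [491.8 -34.1]
-52 [514.4 -38. ]
-20 [546.  -43.4]
t 19.35 pos [ 428.82 -248.87  -21.18] head 72.51 tilt 0.01 F [-0.11  0.32  7.03] open 55.3 j6 -1.85
tool delta [221.7  -19.34 -21.2 ] spin -7.75
```

>>> move_arm(
  linear=[
    [0,0,-4],
    [0,0,-8],
    [0,0,-6],
    [0,0,0],
  ],
  spin=[0,0,0,0],
)

```text
clock: 19.85
ee_pos: [429.1, -249.1, -2.8]
ee_rot: [0.001, 0.806, 0.591, 0.0]
contact_force: [-0.6, 0.7, -1.9]
opening: 55.5
```

>>> move_arm(
  linear=[
    [20,-1.8,0],
    [40,-3.5,0],
    [40,-3.5,0],
    [40,-3.5,0],
    [40,-3.5,0],
    [30,-2.6,0],
    [11.5,-1,0],
    [0,0,0],
    [0,0,0],
  ],
  spin=[0,0,0,0,0,0,0,-7.8,0],
)

```text
clock: 20.98
ee_pos: [476.7, -32.0, -3.5]
ee_rot: [-0.0, 0.764, 0.645, -0.0]
contact_force: [-0.2, -0.3, -2.1]
opening: 55.4
```

```bash
python3 goto.py 477 -31.6 0 80.26;python3 snap.py 16
python3 - <<'E'
from ov import *
crop(load("side16"),280,150,110,110,6,"pics/h5.png")
crop(load("top16"),300,140,110,100,6,"pics/h6.png")
E
```

```text
t 20.98 pos [476.74 -32.04  -3.47] head 80.28 tilt 0.01 F [-0.16 -0.26 -2.15] open 55.4 j6 -1.53
tool delta [ 0.48  0.18 -3.47] spin 0.02
```

View pics/h5.png

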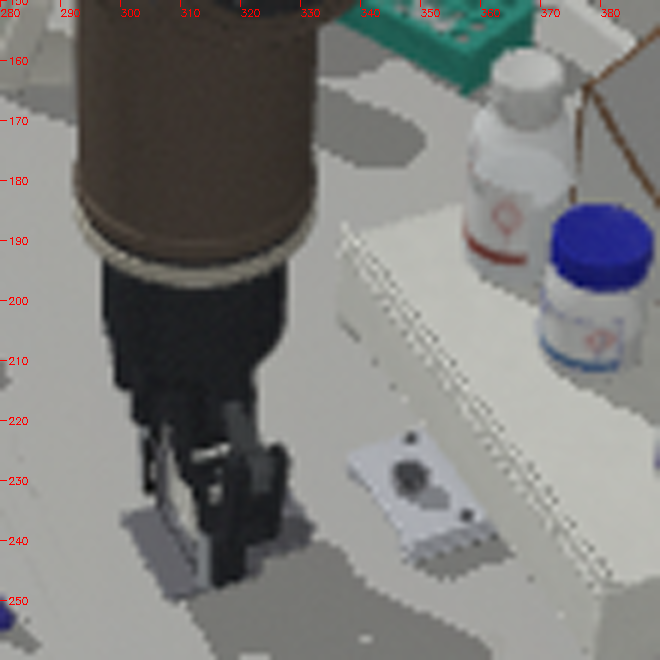

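View pics/h6.png

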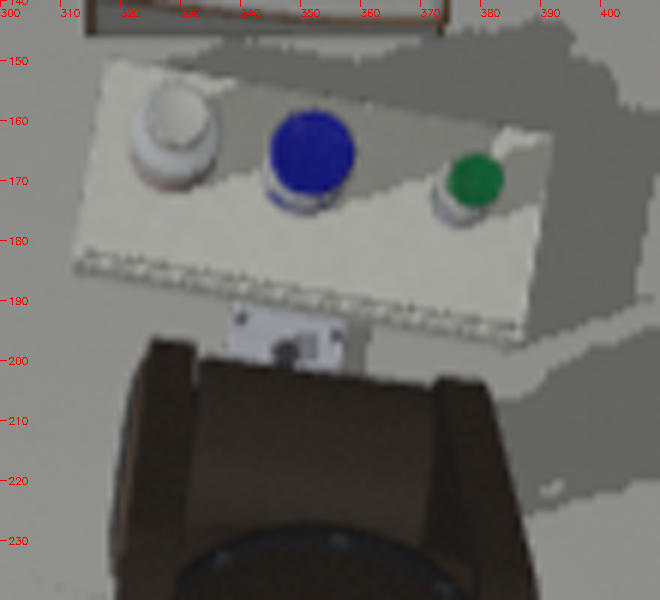

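```bash
python3 - <<'E'
from ov import *
b=np.array([-.65,-.9]);th=-.17
LIP=[box(0,40,-32,32,8.5,13.5),box(0,40,-32,-22,0,13.5),box(40,40.1,-125,125,0,61)]
hp=[476.74+b[0],-32.04+b[1],np.radians(80.28-90)]
lp=[565.7+b[0],-46.8+b[1],th]
ov("side",16,295,180,100,85,8,[(LIP,lp,(0,0,255),0),(BOX,hp,(0,255,0),17.5)],"pics/i1.png")
b=np.array([1.35,-.5]);lp=[565.7+b[0],-46.8+b[1],th]
ov("top",0,305,140,95,75,8,[(LIP,lp,(0,0,255),0)],"pics/i2.png")
E
```

```text
(no output)
```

View pics/i1.png

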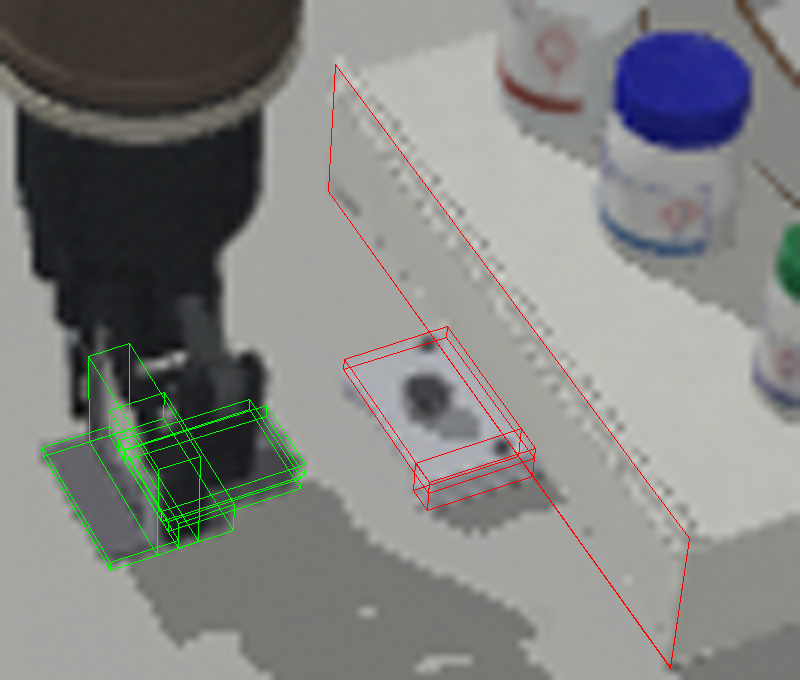

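View pics/i2.png

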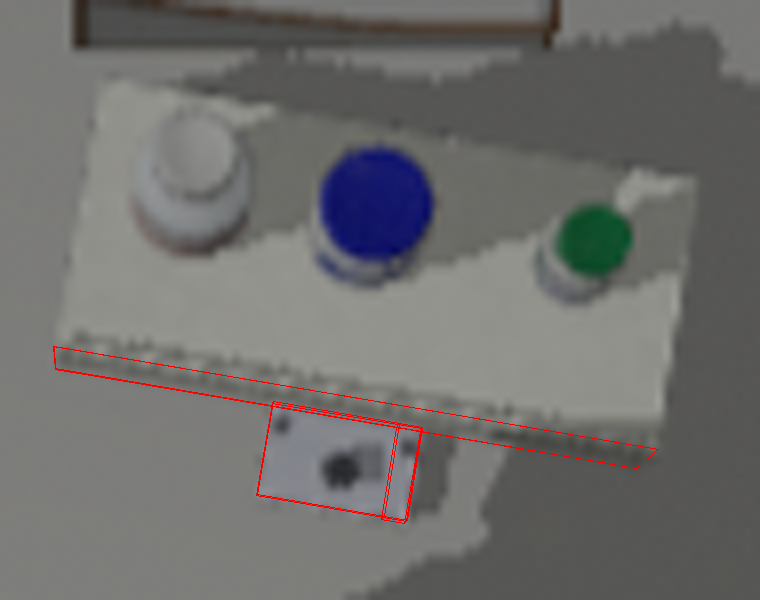

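>>> move_arm(
  linear=[
    [0.5,0,5],
    [0,0,6],
    [0,0,4],
    [0,0,1.5],
    [0,0,0],
  ],
  spin=[0,0,0,0,0],
)

```text
clock: 21.7
ee_pos: [476.8, -31.2, -20.1]
ee_rot: [-0.0, 0.764, 0.645, -0.0]
contact_force: [0.4, -0.4, -2.4]
opening: 55.4
```

>>> move_arm(
  linear=[
    [0,0,0.6],
    [0,0,0],
  ],
  spin=[0,0],
)

```text
clock: 21.95
ee_pos: [477.0, -31.3, -20.4]
ee_rot: [0.0, 0.764, 0.645, 0.0]
contact_force: [0.3, 0.5, -1.5]
opening: 56.0
```

>>> move_arm(
  linear=[
    [0,0,0.6],
    [0,0,0],
  ],
  spin=[0,0],
)

```text
clock: 22.2
ee_pos: [476.9, -31.2, -21.1]
ee_rot: [0.0, 0.764, 0.645, 0.0]
contact_force: [-0.3, -0.6, -2.5]
opening: 55.5
```

>>> move_arm(
  linear=[
    [0,0,0.5],
    [0,0,0],
  ],
  spin=[0,0],
)

```text
clock: 22.45
ee_pos: [477.0, -31.2, -21.2]
ee_rot: [0.0, 0.764, 0.645, 0.0]
contact_force: [-2.1, -0.1, 9.8]
opening: 55.6
```

```bash
python3 goto.py 514.4 -38 -21.5 80.26
```

```text
t 22.45 pos [476.97 -31.24 -21.19] head 80.31 tilt 0.02 F [-2.09 -0.12  9.8 ] open 55.6 j6 -1.53
tool delta [-0.37 38.03  0.33] spin 0.05
```

>>> move_arm(
  linear=[
    [-0.3,6,-0.4],
    [0,10,0],
    [0,10,0],
    [0,8,0],
    [0,0,0],
  ],
  spin=[0,0,0,0,0],
)

```text
clock: 23.08
ee_pos: [511.6, -37.5, -21.2]
ee_rot: [0.001, 0.764, 0.645, 0.0]
contact_force: [2.7, -1.1, 1.5]
opening: 55.4
```

```bash
python3 goto.py 538.1 -42.1 -21.5 80.26; python3 snap.py 17
python3 - <<'E'
from ov import *
b=np.array([-.65,-.9])
from bench import manip
p=manip.state()["ee_pos"]
LIP=[box(0,40,-32,32,8.5,13.5),box(0,40,-32,-22,0,13.5)]
ov("side",17,310,195,75,75,8,[(LIP,[565.7+b[0],-46.8+b[1],-.17],(0,0,255),0),(BOX[1:],[p[0]+b[0],p[1]+b[1],-.17],(0,255,0),0)],"pics/i3.png")
E
```

```text
t 23.07 pos [511.59 -37.47 -21.18] head 80.31 tilt 0.08 F [ 2.65 -1.08  1.53] open 55.4 j6 -1.53
tool delta [-0.1  26.91  0.36] spin 0.05
```

View pics/i3.png

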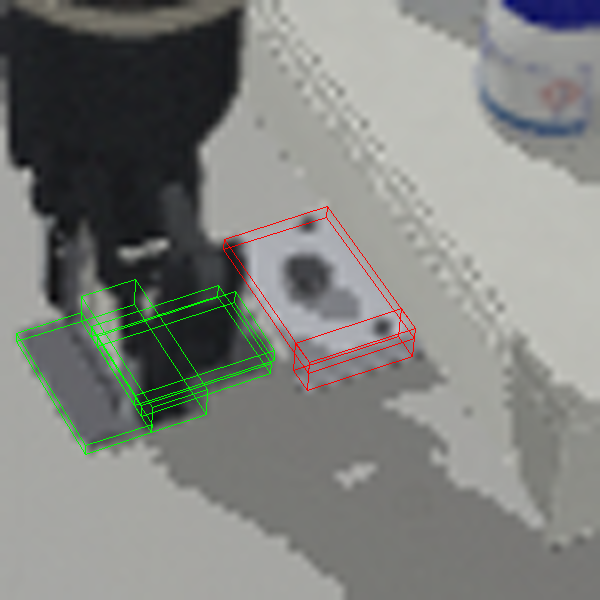

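>>> move_arm(
  linear=[
    [0,2,0],
    [0,3,0],
    [0,3,0],
    [0,3,0],
    [0,0,0],
  ],
  spin=[0,0,0,0,0],
)

```text
clock: 23.8
ee_pos: [521.6, -39.2, -21.2]
ee_rot: [0.0, 0.764, 0.645, 0.0]
contact_force: [1.5, 0.2, 2.9]
opening: 55.3
```

>>> move_arm(
  linear=[
    [0,3,0],
    [0,3,0],
    [0,3,0],
    [0,3,0],
    [0,0,0],
  ],
  spin=[0,0,0,0,0],
)

```text
clock: 24.42
ee_pos: [533.3, -41.2, -21.2]
ee_rot: [0.0, 0.764, 0.645, 0.0]
contact_force: [0.1, 0.1, 3.4]
opening: 55.5
```

```bash
cat > r.py <<'E'
from bench import manip
import numpy as np
s=manip.state();d=s["ee_pos"][:2]-[565.7,-46.8];ex=np.array([.9856,-.1692]);ey=np.array([.1692,.9856])
f=s["contact_force"];print("riser xy",(d@ex).round(2),(d@ey).round(2),"z",s["ee_pos"][2].round(2),"F riser",(f[:2]@ex).round(2),(f[:2]@ey).round(2),f[2].round(2),"T",s["ft_torque"].round(2),"t",s["clock"])
E
python3 r.py
```

```text
riser xy -32.91 0.06 z -21.18 F riser 0.04 0.11 3.39 T [-0.    0.05  0.01] t 24.425
```

Nothing is resisting so far, and the tongue is well under the lip. The bar should be met at about −28.

>>> move_arm(
  linear=[
    [0,1.5,0],
    [0,1.5,0],
    [0,1.5,0],
    [0,0,0],
  ],
  spin=[0,0,0,0],
)

```text
clock: 24.92
ee_pos: [537.2, -41.9, -21.2]
ee_rot: [-0.0, 0.764, 0.645, -0.0]
contact_force: [-2.5, 1.1, 4.3]
opening: 55.9
```

>>> move_arm(
  linear=[
    [0,1.5,0],
    [0,1.5,0],
    [0,0,0],
  ],
  spin=[0,0,0],
)

```text
clock: 25.3
ee_pos: [539.3, -42.2, -21.2]
ee_rot: [-0.001, 0.764, 0.645, -0.001]
contact_force: [-6.3, 0.7, 10.8]
opening: 55.6
```

```bash
python3 r.py
```

```text
riser xy -26.77 0.08 z -21.19 F riser -6.34 -0.4 10.77 T [ 0.1   0.76 -0.03] t 25.3
```

>>> move_arm(
  linear=[
    [0,1.2,-0.2],
    [0,1.2,0],
    [0,0,0],
  ],
  spin=[0,0,0],
)

```text
clock: 25.68
ee_pos: [541.7, -42.6, -21.2]
ee_rot: [-0.001, 0.764, 0.645, -0.001]
contact_force: [-5.3, 1.0, 5.8]
opening: 55.4
```

>>> move_arm(
  linear=[
    [0,1,0],
    [0,1,0],
    [0,0,0],
  ],
  spin=[0,0,0],
)

```text
clock: 26.05
ee_pos: [543.4, -42.9, -21.2]
ee_rot: [-0.001, 0.764, 0.645, -0.001]
contact_force: [-7.1, 1.6, 7.0]
opening: 55.4
```

```bash
python3 r.py
```

```text
riser xy -22.62 0.03 z -21.16 F riser -7.31 0.34 6.97 T [0.21 0.87 0.03] t 26.05
```

>>> move_arm(
  linear=[
    [0,0.7,0],
    [0,0.7,0],
    [0,0,0],
  ],
  spin=[0,0,0],
)

```text
clock: 26.42
ee_pos: [544.5, -43.1, -21.2]
ee_rot: [-0.001, 0.764, 0.645, -0.001]
contact_force: [-7.8, 1.8, 7.5]
opening: 55.6
```

>>> move_arm(
  linear=[
    [0,0.6,0],
    [0,0,0],
  ],
  spin=[0,0],
)

```text
clock: 26.68
ee_pos: [545.0, -43.2, -21.2]
ee_rot: [-0.001, 0.764, 0.645, -0.001]
contact_force: [-8.8, 1.3, 9.3]
opening: 55.4
```

>>> move_arm(
  linear=[
    [0,0.6,0],
    [0,0,0],
  ],
  spin=[0,0],
)

```text
clock: 26.92
ee_pos: [545.4, -43.3, -21.2]
ee_rot: [-0.001, 0.764, 0.645, -0.001]
contact_force: [-10.1, 1.7, 10.3]
opening: 55.4
```

```bash
python3 r.py
```

```text
riser xy -20.63 0.03 z -21.17 F riser -10.2 -0.06 10.32 T [0.27 1.27 0.03] t 26.925
```

>>> move_arm(
  linear=[
    [0,0.6,0],
    [0,0,0],
  ],
  spin=[0,0],
)

```text
clock: 27.18
ee_pos: [545.4, -43.3, -21.2]
ee_rot: [-0.002, 0.764, 0.645, -0.001]
contact_force: [-12.2, 2.6, 14.1]
opening: 55.3
```

>>> move_arm(
  linear=[
    [0,0.6,0],
    [0,0,0],
  ],
  spin=[0,0],
)

```text
clock: 27.42
ee_pos: [545.3, -43.3, -21.2]
ee_rot: [-0.002, 0.764, 0.645, -0.002]
contact_force: [-15.8, 2.5, 16.7]
opening: 55.6
```

```bash
python3 r.py
```

```text
riser xy -20.69 0.04 z -21.19 F riser -16.0 -0.22 16.67 T [ 0.41  1.95 -0.01] t 27.425
```

>>> move_arm(
  linear=[
    [0,0.6,-0.2],
    [0,0,0],
    [0,0,0],
    [0,0,0],
  ],
  spin=[0,0,0,0],
)

```text
clock: 27.92
ee_pos: [545.3, -43.2, -21.1]
ee_rot: [-0.002, 0.764, 0.645, -0.002]
contact_force: [-17.8, 4.3, 16.0]
opening: 55.4
```

```bash
python3 r.py; python3 goto.py 546 -43.4 -21.2 80.26; python3 snap.py 18
python3 - <<'E'
from ov import *
b=np.array([-.65,-.9])
from bench import manip
p=manip.state()["ee_pos"]
LIP=[box(0,40,-32,32,8.5,13.5),box(0,40,-32,-22,0,13.5)]
ov("side",18,320,185,75,75,8,[],"pics/j1.png")
ov("side",18,320,185,75,75,8,[(LIP,[565.7+b[0],-46.8+b[1],-.17],(0,0,255),0),(BOX,[p[0]+b[0],p[1]+b[1],-.17],(0,255,0),0)],"pics/j2.png")
crop(load("top18"),300,140,110,90,6,"pics/j3.png")
E
```

```text
riser xy -20.73 0.05 z -21.14 F riser -18.22 1.22 16.03 T [0.42 2.22 0.03] t 27.925
t 27.93 pos [545.28 -43.24 -21.14] head 80.32 tilt 0.36 F [-17.75   4.29  16.03] open 55.4 j6 -1.54
tool delta [-0.04  0.74  0.05] spin 0.06
```

View pics/j1.png

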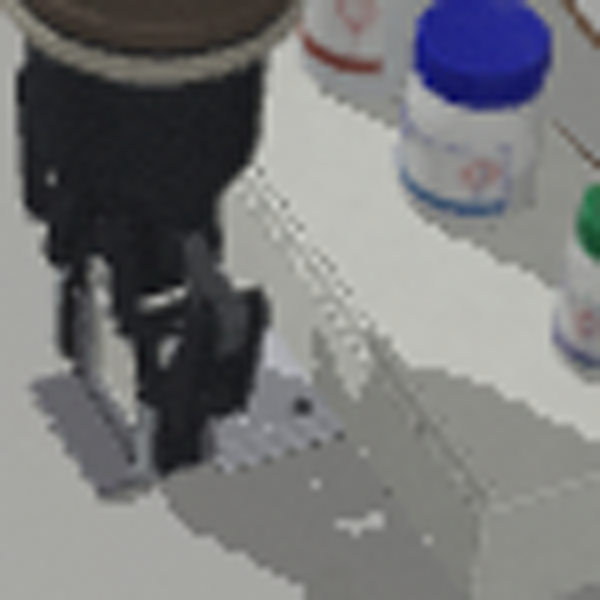

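View pics/j2.png

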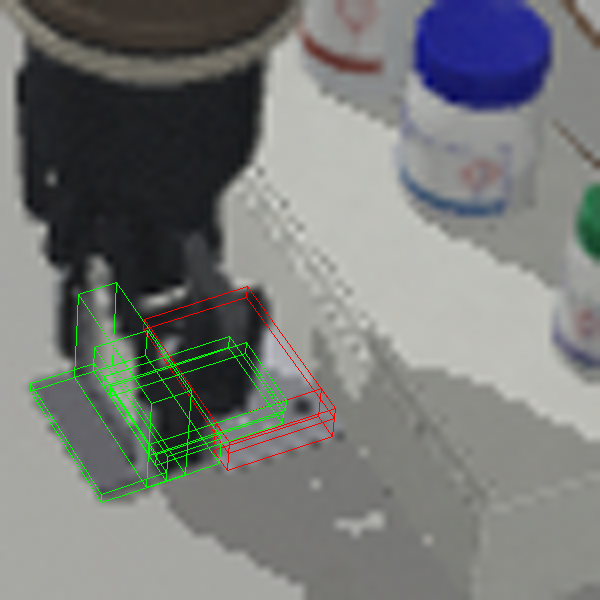

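View pics/j3.png

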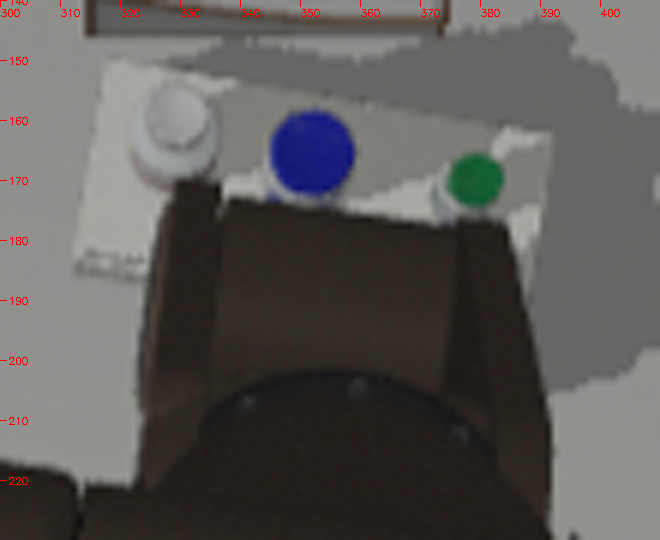

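>>> move_arm(
  linear=[
    [0,0,0],
    [0,0,0],
    [0,0,0],
    [0,0,0],
    [0,0,0],
    [0,0,0],
  ],
  spin=[0,0,0,0,0,0],
)

```text
clock: 28.78
ee_pos: [545.3, -43.2, -21.2]
ee_rot: [-0.002, 0.764, 0.645, -0.002]
contact_force: [-17.7, 2.5, 14.7]
opening: 55.4
```

```bash
python3 r.py; python3 - <<'E'
from ov import *
from bench import manip
p=manip.state()["ee_pos"];b=[-.65,-.9]
ov("side",18,322,210,40,45,13,[(PL,[p[0]+b[0],p[1]+b[1],-.17],(0,0,255),8)],"pics/j4.png")
E
```

```text
riser xy -20.72 0.05 z -21.17 F riser -17.91 -0.51 14.66 T [0.48 2.22 0.  ] t 28.775
```

View pics/j4.png

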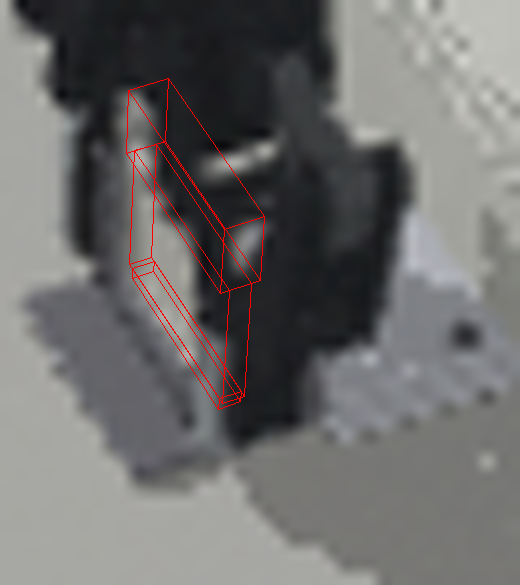

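```bash
python3 -c "
from bench import manip
print(manip.sign_off())"
```

```text
the job is handed in; nothing more can be done
None
```

I put the wide plate fully down in the label holder and pushed the holder's tongue under the lip until it stopped hard. I handed the job in at 28.8 s with the frame still gripped and pressed home. The sign-off gives no verdict, so this rests on my own checks.

**Last checks**
- **Plate seating:** it touched the slot floor within about 0.1 mm of the height I expected. The last side picture still matches a fully seated plate.
- **Bar and stop:** the sprung bar was met at about x −29 mm in the riser's frame. The holder stopped hard at about −20.7 mm, which is roughly 8 mm of bar travel. y was 0.05 mm off centre, the heading was square to my measured riser angle, and the tool tilted 0.36°.
- **Force:** the forward push was steady at about 18 N, with about 15 N down onto the worktop.
- **Bystanders:** the white, blue and green bottles look undisturbed in the last pictures. I did not measure the narrow plate, amber bottle, timer, roll or marker at the end, but I felt no contact with any of them.

**What disagreed**
- **Finger height:** the fingertips sat about 26 mm higher than the reported TCP with the gripper shut, and about 35 to 39 mm higher with it open. My first close on the plate therefore caught nothing, and I corrected all later heights for it.
- **Cameras:** the two views differed by about 2 mm. I corrected the riser position using where the gripper actually took hold of the plate and holder.
- **Home position:** the stop came 0.7 mm short of the nominal −20 mm, within that camera error. I could not read the bar's travel directly.

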